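# Clear the joinery bench into a propped tool chest

### The arm

A 7-joint arm with a two-finger parallel gripper is mounted at the origin on the work surface. World frame = base frame: x ahead of the robot, y to its left, z up, the work surface at z = 0. Lengths are in m, angles in rad, forces in N, time in s.
With the tool pointing down it reaches from about 0.425 to 0.875 m from the base axis. Payload 4.7 kg.
Tool frame: the origin (TCP) lies midway between the tips of the shut fingers; the grasp point (between the pads) lies 19 mm behind it; z points along the fingers, x is the direction in which the jaws open and shut, and the axes are right-handed (so a half turn about z gives the same grasp; the last joint's range is limited). The gripper opens to 87 mm and grips with 3 to 60 N. Pads are 19 mm wide; open, the fingers measure 117 mm over their backs; the gripper's body (75 mm by 190 mm) begins 51 mm behind the grasp point.
Start: joints at [-1.33, 0.321, -0.07, 1.45, 0.023, 1.371, -0.057], TCP at [0.146, 0.633, 0.223] pointing down, gripper open.
Joint ranges: [-2.86, 2.86], [-0.3, 2.09], [-1.38, 1.24], [0.06, 2.45], [-1.56, 4.7], [0.09, 2.05], [-2.69, 2.69]. Speed limits (rad/s): [2.57, 2.57, 3.14, 3.14, 3.14, 3.14, 3.14].

### API

Orientations are given as a rotation vector (axis times angle).
In Python, from bench import get_state, eyes, ticket gives the robot as it stands.
- The arm moves only by the tool carry_out, never from a script. Its argument "motion" is a list of rows, each a list of 2 entries, a list of its own where there are three numbers: the shift along the world's x, y, z in m, then the turn about the world's z in rad. A call has 1 to 20 rows; each row is the pose to reach, as a shift and turn from the pose commanded when the call began; what a row does not reach only later rows make up. A row lasts 1/10 s, in which the tool goes at most 50 mm and 8.59 degrees, less where a joint would pass 70% of its speed; a pose out of reach is approached as far as the arm can. A call with a gripper value outside its range is refused whole. "grip" is the gripper command: -1 is fully open, 1 is shut, values between are in proportion, set as the call begins (left out, the last holds). The fingers move at their own pace and stop on an object; "squeeze" is the grip in N (left out, the last holds). Time passes only in rows, so rows that repeat a pose let the fingers close. It gives the time, the measured TCP pose, the force and the opening at its end, in the units of the state.
- get_state(): the state, without advancing time (a new reading comes with each control period).
- eyes.get_image(name): name is "scene" or "side" or "wrist"; returns a dict with "pixels" (384x512x3 uint8, blue, green, red), "mtx" (3x3 intrinsics, pixels), "extrinsics" (4x4, takes a point from camera to world coordinates). Camera axes: x right, y down, z forward; pixel columns grow to the right and rows downward; lengths in m; the calibration is good to about 2 mm. The wrist camera is an equidistant fisheye: a pixel r from the principal point sees the ray r / f radians off the axis. A picture is of the moment at which its call begins. There is no depth.
- ticket.close_job(): hands the job in, once; it reports no verdict.
The state is a dict: "time": time; "joint_positions": joint angles; "qd": joint speeds; "joint_torque": joint torques, N m; "position": TCP position; "tool_rot": TCP orientation; "ft_force": force on the tool from outside, world axes, zero at the start; "torque": the same for the moment, N m; "grip_width": opening from 0.0 (shut) to 1.0 (fully open).
Only numpy, scipy, OpenCV 4.12 (cv2) and the standard library are available. Lean on these libraries where they do the work, as an engineer would, in place of code of your own. Each camera call takes 0.05 s, during which the arm holds its last target. There are 200 camera calls.

### The job

Clear this bench after the joinery class. Open the tool chest's lid, swing the prop rod up out of its clip, and bring the lid down gently (never let it fall) so that the rod's pin sits in the slot under the catch on the lid and holds the lid open. Only with the lid propped put the block planes into the chest; hang every plywood bracket by its hole on the pegs of the rail, leave the lid propped open, and leave the other tools where they lie.

Things in the scene. Friction and masses are not known exactly. Their poses are not given: they have to be found in the camera images.
- chest: plywood tool chest fixed to the bench, outside 200 deep (x), 340 wide (y), 110 high, walls and floor 12 mm. Origin: centre of its underside; front faces -x (towards the robot), z up
- lid (a joint): chest lid, hinged along the chest's top back edge (axis along the chest's y at x = +100, z = 110 mm in the chest's frame); 0 shut, grows as it opens, 1.80 rad is its stop, where it leans back past the upright and stays by its own weight; below 1.5 rad it falls shut unless held. Plywood 12 mm thick, 200 deep, 0.55 kg, no latch, free hinge
- lid_handle (a point): middle of the lid's bow handle: a round 12 mm steel bar, 110 long along the chest's y, held 40 mm out in front of the lid's front edge in the plane of the lid (240 mm from the hinge). Reads where it is now, as the lid moves. Its axes are the lid's
- lid_slot (a point): the slot of the steel catch on the lid's left (+y) edge, 127 mm from the hinge axis: two lugs 18 mm apart, 18 deep with a flared mouth, that open towards the chest's inside (downwards when shut). The point is where the centre of the seated pin lies. Its axes are the lid's
- rod (a joint): prop rod, an 8 mm steel rod 143 long, pivoted outside the chest's left (+y) wall; 0 lying forward in its open spring clip (no force needed), grows as its free end swings up and back; 1.80 rad is its stop, just past upright, where it stays by itself and stands right for the slot (the pin then enters the slot as the lid comes down to about 1.4 rad and bears at about 1.34). Released well before upright, it falls back. Light, 0.12 kg
- rod_pivot (a point): the rod's pivot; the axis runs along the chest's y
- rod_pin (a point): the cross pin at the rod's free end: 10 mm round, along the chest's y, pointing outwards (+y). The point is the middle of the length that lies in the lid's slot, 17 mm outwards from the rod
- rod_grip (a point): the same pin's outer part, 33 mm farther out, free to be gripped across its 10 mm; the pin ends 26 mm beyond this point
- rail: wooden peg rail fixed to the bench, 370 wide (y), a batten 20 thick from 196 to 256 mm above the bench on two posts; origin at the centre of the base board's underside, which is 100 deep and 18 thick; the front with the pegs faces -x (towards the robot); z up
- peg_left (a point): the left of the rail's three wooden pegs as the robot sees them: 10 mm round, standing 65 mm out of the rail's front face (towards the rail's -x) and rising outwards by 12 degrees, all 110 mm apart. The point is on the peg's centre line, half way along; axes as rail
- peg_mid (a point): the middle of the rail's three wooden pegs as the robot sees them: 10 mm round, standing 65 mm out of the rail's front face (towards the rail's -x) and rising outwards by 12 degrees, all 110 mm apart. The point is on the peg's centre line, half way along; axes as rail
- peg_right (a point): the right of the rail's three wooden pegs as the robot sees them: 10 mm round, standing 65 mm out of the rail's front face (towards the rail's -x) and rising outwards by 12 degrees, all 110 mm apart. The point is on the peg's centre line, half way along; axes as rail
- bracket_a: plywood right-angle clamping bracket, 12 mm stock, 130 g (+-30 %): an upright leg 50 wide, 12 thick, 120 tall with a round 26 mm hole through its thickness, centred 88 mm up; a foot 50 wide, 50 long, 12 thick at the leg's bottom, and a triangular gusset 42 mm high in the corner. It stands on its foot on the bench. Origin: on the underside, below the middle of the leg; z up; x is normal to the leg, the foot points to -x; y across its 50 mm width. May be absent (None)
- bracket_b: plywood right-angle clamping bracket, 12 mm stock, 130 g (+-30 %): an upright leg 50 wide, 12 thick, 120 tall with a round 26 mm hole through its thickness, centred 88 mm up; a foot 50 wide, 50 long, 12 thick at the leg's bottom, and a triangular gusset 42 mm high in the corner. It stands on its foot on the bench. Origin: on the underside, below the middle of the leg; z up; x is normal to the leg, the foot points to -x; y across its 50 mm width. May be absent (None)
- bracket_c: plywood right-angle clamping bracket, 12 mm stock, 130 g (+-30 %): an upright leg 50 wide, 12 thick, 120 tall with a round 26 mm hole through its thickness, centred 88 mm up; a foot 50 wide, 50 long, 12 thick at the leg's bottom, and a triangular gusset 42 mm high in the corner. It stands on its foot on the bench. Origin: on the underside, below the middle of the leg; z up; x is normal to the leg, the foot points to -x; y across its 50 mm width. May be absent (None)
- bracket_a_hole (a point): centre of the hole of bracket_a
- bracket_b_hole (a point): centre of the hole of bracket_b
- bracket_c_hole (a point): centre of the hole of bracket_c
- plane_a: steel block plane, 130 long, 46 wide, sides 26 tall, about 44 tall overall, 0.55 kg (+-30 %), lying on its sole on the bench. Origin: centre of the sole; x along its length towards the round front knob, y across its width, z up.
- plane_b: steel block plane, 130 long, 46 wide, sides 26 tall, about 44 tall overall, 0.55 kg (+-30 %), lying on its sole on the bench. Origin: centre of the sole; x along its length towards the round front knob, y across its width, z up.
- square: bystander: try square lying on the bench, aluminium stock 110 x 20 x 30, steel blade 160 long; leave it where it is
- chisel: bystander: chisel with a black handle lying on the bench, 240 long; leave it where it is
- router: bystander: trim router lying on its side, about 220 long, 85 high; leave it where it is
- butt_hinge: bystander: black steel butt hinge lying open, 75 x 78 x 5; leave it where it is

How it is judged:
On the way:
1. the lid rests on the prop rod, whose pin sits in the lid's slot (value of joint lid between 1.2 and 1.5 rad and value of joint rod above 1.5 rad and distance between rod_pin and lid_slot below 0.013 m), for 0.3 s.
At the end, for the whole second after the job is handed in: Lid open at 1.20 to 1.50 rad on the raised rod (over 1.50 rad), its pin within 13 mm of its seat in the slot; each plane inside the chest, its origin under 70 mm above the chest's underside; each bracket hanging with a peg through its hole (within 11 mm sideways); all at rest (all of step 1 and x of plane_a in the frame of chest between -0.088 and 0.088 m and y of plane_a in the frame of chest between -0.158 and 0.158 m and z of each of plane_a, plane_b in the frame of chest below 0.07 m and x of plane_b in the frame of chest between -0.088 and 0.088 m and y of plane_b in the frame of chest between -0.158 and 0.158 m and ((x of bracket_a_hole in the frame of peg_left between -0.027 and 0.034 m and y of bracket_a_hole in the frame of peg_left between -0.011 and 0.011 m and z of bracket_a_hole in the frame of peg_left between -0.022 and 0.006 m) or (x of bracket_a_hole in the frame of peg_mid between -0.027 and 0.034 m and y of bracket_a_hole in the frame of peg_mid between -0.011 and 0.011 m and z of bracket_a_hole in the frame of peg_mid between -0.022 and 0.006 m) or (x of bracket_a_hole in the frame of peg_right between -0.027 and 0.034 m and y of bracket_a_hole in the frame of peg_right between -0.011 and 0.011 m and z of bracket_a_hole in the frame of peg_right between -0.022 and 0.006 m)) and ((x of bracket_b_hole in the frame of peg_left between -0.027 and 0.034 m and y of bracket_b_hole in the frame of peg_left between -0.011 and 0.011 m and z of bracket_b_hole in the frame of peg_left between -0.022 and 0.006 m) or (x of bracket_b_hole in the frame of peg_mid between -0.027 and 0.034 m and y of bracket_b_hole in the frame of peg_mid between -0.011 and 0.011 m and z of bracket_b_hole in the frame of peg_mid between -0.022 and 0.006 m) or (x of bracket_b_hole in the frame of peg_right between -0.027 and 0.034 m and y of bracket_b_hole in the frame of peg_right between -0.011 and 0.011 m and z of bracket_b_hole in the frame of peg_right between -0.022 and 0.006 m)) and ((x of bracket_c_hole in the frame of peg_left between -0.027 and 0.034 m and y of bracket_c_hole in the frame of peg_left between -0.011 and 0.011 m and z of bracket_c_hole in the frame of peg_left between -0.022 and 0.006 m) or (x of bracket_c_hole in the frame of peg_mid between -0.027 and 0.034 m and y of bracket_c_hole in the frame of peg_mid between -0.011 and 0.011 m and z of bracket_c_hole in the frame of peg_mid between -0.022 and 0.006 m) or (x of bracket_c_hole in the frame of peg_right between -0.027 and 0.034 m and y of bracket_c_hole in the frame of peg_right between -0.011 and 0.011 m and z of bracket_c_hole in the frame of peg_right between -0.022 and 0.006 m)) and linear speed of each of plane_a, plane_b, bracket_a, bracket_b, bracket_c below 0.05 m/s and velocity of joint lid above -0.05 rad/s); the robot touches nothing.
It fails at once if the lid is let fall (it closes faster than 2 rad/s) (velocity of joint lid below -2 rad/s).
It fails at once if a plane is put into the chest while the lid is not propped (((x of plane_a in the frame of chest between -0.088 and 0.088 m and y of plane_a in the frame of chest between -0.158 and 0.158 m and z of plane_a in the frame of chest below 0.07 m) or (x of plane_b in the frame of chest between -0.088 and 0.088 m and y of plane_b in the frame of chest between -0.158 and 0.158 m and z of plane_b in the frame of chest below 0.07 m)) and (value of joint rod below 1.2 rad or distance between rod_pin and lid_slot above 0.03 m)).
It fails at once if a bystander (try square, chisel, router, butt hinge) is moved more than 30 mm (distance of any of square, chisel, router, butt_hinge from where it was at the start of the episode above 0.03 m).
Of bracket_a, bracket_b, bracket_c only 2 to 3 are there at a start; the rules pass over those that are not, and their reading is None.
At some moment in a run one of plane_a, plane_b may be knocked a few centimetres aside while the robot is not near it.
It also fails if it takes over 208 s, if anything falls off the work surface, if the arm or the gripper's body presses on something with over 40 N, if the wrist force passes 120 N, or if a joint passes its speed limit or range.

## Working session

There is one attempt and no reset: what is moved stays moved. The work goes in short steps, Python scripts to look and compute and a tool call to move; the robot and the scene stay as the last step left them, time stands still between calls to the robot, and variables do not carry over. Pictures are saved under pics/ and viewed, about 12 in all and at most 16, crops included, and the job is handed in when it is done.

Besides the shell and the picture viewer there is one more tool, called after ">>>" as name(argument=value, ...) on one line, values as JSON. carry_out: Moves the arm, as the interface text tells. Its arguments: {"type":"object","properties":{"motion":{"type":"array","items":{"type":"array"}},"grip":{"type":"number"},"squeeze":{"type":"number"}},"required":["motion"]}

```bash
mkdir -p pics; ls; cat > h.py <<'E'
import numpy as np, cv2
from bench import get_state, eyes, ticket
def snap(name, out=None):
    im=eyes.get_image(name); 
    np.savez(f'last_{name}.npz',**{k:np.asarray(v) for k,v in im.items()})
    if out: cv2.imwrite('pics/'+out,im['pixels'])
    return im
def load(name): return dict(np.load(f'last_{name}.npz'))
def ray(im,u,v,fish=False):
    K=im['mtx'];E=im['extrinsics']
    x=(u-K[0,2])/K[0,0];y=(v-K[1,2])/K[1,1]
    if fish:
        r=np.hypot(x,y); s=np.sin(r)/r if r>1e-9 else 1; d=np.array([x*s,y*s,np.cos(r)])
    else: d=np.array([x,y,1.])
    d=E[:3,:3]@d; return E[:3,3],d/np.linalg.norm(d)
def onz(im,u,v,z,fish=False):
    o,d=ray(im,u,v,fish); return o+d*(z-o[2])/d[2]
def tri(rays):
    A=np.zeros((3,3));b=np.zeros(3)
    for o,d in rays:
        P=np.eye(3)-np.outer(d,d);A+=P;b+=P@o
    p=np.linalg.solve(A,b); return p,[np.linalg.norm((np.eye(3)-np.outer(d,d))@(p-o)) for o,d in rays]
def proj(im,p,fish=False):
    E=im['extrinsics'];c=E[:3,:3].T@(np.asarray(p)-E[:3,3]);K=im['mtx']
    if fish:
        t=np.arctan2(np.hypot(c[0],c[1]),c[2]);n=np.hypot(c[0],c[1]);x,y=c[0]/n*t,c[1]/n*t
    else: x,y=c[0]/c[2],c[1]/c[2]
    return np.array([K[0,0]*x+K[0,2],K[1,1]*y+K[1,2]])
E
python3 - <<'E'
from h import *
s=get_state(); print(s)
for n in ['scene','side','wrist']:
    im=snap(n); print(n,im['mtx'].round(1).tolist(),im['extrinsics'].round(3).tolist())
a=[load(n)['pixels'] for n in ['scene','side']]
for n,p in zip(['scene','side'],a): cv2.imwrite(f'pics/{n}0.png',cv2.resize(p,(800,600),interpolation=cv2.INTER_CUBIC))
E
```

```text
pics
{'time': 0.0, 'joint_positions': array([-1.32989889,  0.32180779, -0.07012064,  1.45170544,  0.02260552,
        1.37079609, -0.05686351]), 'qd': array([-0.00016207, -0.00088166,  0.0001778 ,  0.00072995, -0.00062751,
       -0.00135338, -0.00033542]), 'joint_torque': array([ 9.50611093e-05, -4.91298795e+01, -4.03780835e-01, -3.12517798e+01,
       -6.37466437e-02,  4.38224024e-02,  1.80315692e-04]), 'position': array([0.14605919, 0.63279342, 0.2214564 ]), 'tool_rot': array([ 2.45744512e+00,  1.95513793e+00, -2.27516584e-03]), 'ft_force': array([ 0.21791509,  0.23794987, -0.03449968]), 'torque': array([0.02080876, 0.01695694, 0.02681327]), 'grip_width': 1.0008868201935124}
scene [[348.8, 0.0, 260.4], [0.0, 348.8, 194.8], [0.0, 0.0, 1.0]] [[0.107, 0.69, -0.716, 1.247], [0.994, -0.082, 0.07, -0.077], [-0.01, -0.719, -0.695, 0.801], [0.0, 0.0, 0.0, 1.0]]
side [[419.2, 0.0, 252.7], [0.0, 419.2, 187.3], [0.0, 0.0, 1.0]] [[0.978, -0.116, 0.173, 0.36], [-0.209, -0.548, 0.81, -1.023], [0.001, -0.828, -0.561, 0.857], [0.0, 0.0, 0.0, 1.0]]
wrist [[297.3, 0.0, 253.8], [0.0, 297.3, 183.7], [0.0, 0.0, 1.0]] [[0.224, 0.94, 0.259, 0.074], [0.974, -0.216, -0.061, 0.649], [-0.002, 0.266, -0.964, 0.384], [0.0, 0.0, 0.0, 1.0]]
```

View pics/scene0.png

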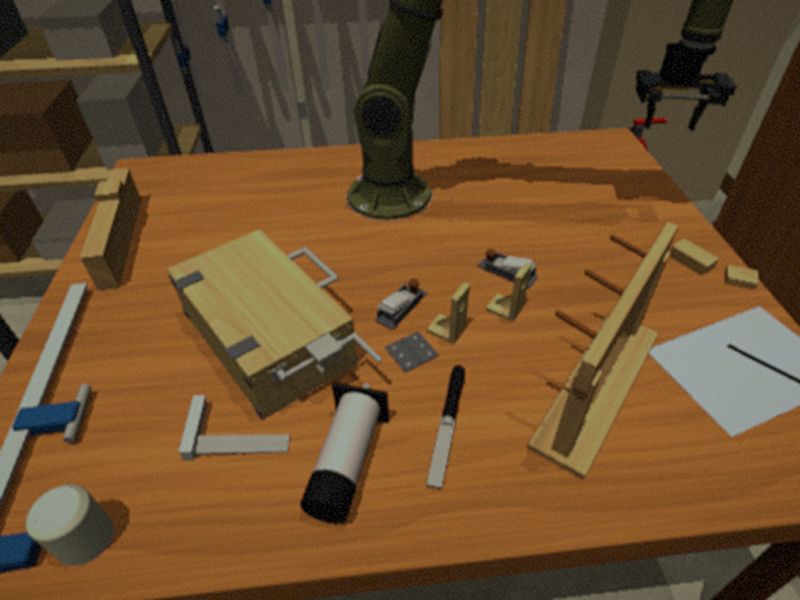

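View pics/side0.png

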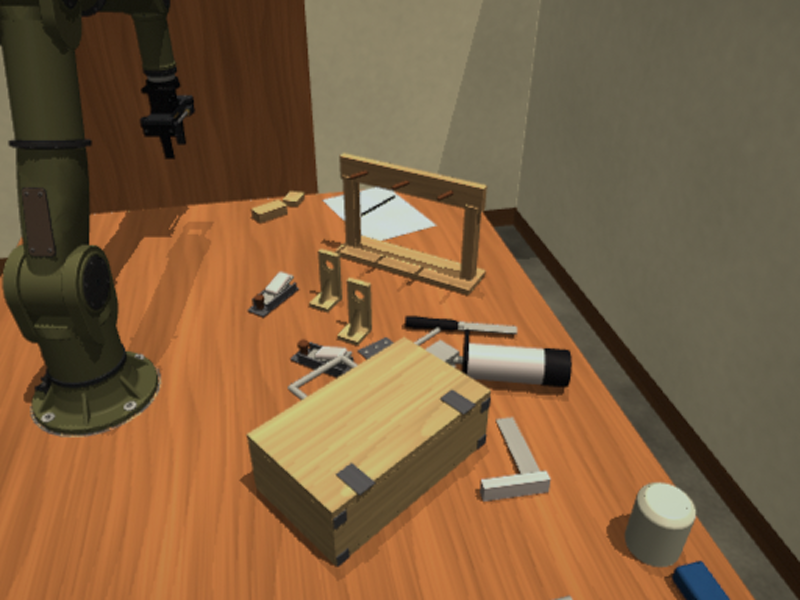

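```bash
python3 - <<'E'
from h import *
S=load('scene');D=load('side');k=.64
def sc(u,v,z):return onz(S,u*k,v*k,z)
def sd(u,v,z):return onz(D,u*k,v*k,z)
def T(a,b): p,r=tri([ray(S,a[0]*k,a[1]*k),ray(D,b[0]*k,b[1]*k)]);return p.round(3),np.round(r,4)
print('lid side',[sd(u,v,.122)[:2].round(3).tolist() for u,v in [(403,340),(490,385),(335,505),(250,437)]])
print('lid scene',[sc(u,v,.122)[:2].round(3).tolist() for u,v in [(258,232),(353,325),(262,385),(170,272)]])
print('tri', T((258,232),(250,437)),T((353,325),(403,340)),T((170,272),(335,505)))
print('handle corners',T((305,250),(292,388)),T((337,272),(352,358)))
print('rail batten ends near/far', T((672,225),(341,155)),T((583,362),(486,184)))
print('peg tips',T((612,237),(348,177)),T((586,272),(396,189)),T((557,313),(447,203)))
print('br tops',T((463,288),(358,281)),T((525,267),(328,252)))
print('pl knobs',T((413,285),(302,346)),T((490,256),(260,300)))
print('planes heel z.02',sc(388,317,.02),sc(530,270,.02))
for n,p in dict(square=(200,425),hinge=(411,351),chisel=(448,425),router=(350,440)).items(): print(n,sc(*p,0.0).round(3))
E
```

```text
lid side [[0.569, -0.114], [0.684, -0.261], [0.401, -0.446], [0.292, -0.296]]
lid scene [[0.295, -0.294], [0.588, -0.107], [0.701, -0.252], [0.405, -0.451]]
tri (array([ 0.292, -0.294,  0.12 ]), array([0.0004, 0.0004])) (array([ 0.574, -0.105,  0.111]), array([0.0035, 0.0035])) (array([ 0.403, -0.45 ,  0.123]), array([0.0032, 0.0032]))
handle corners (array([ 0.363, -0.195,  0.118]), array([0., 0.])) (array([ 0.465, -0.137,  0.128]), array([0.0113, 0.0113]))
rail batten ends near/far (array([0.543, 0.445, 0.254]), array([0.0012, 0.0012])) (array([0.821, 0.192, 0.263]), array([0.0041, 0.0041]))
peg tips (array([0.544, 0.343, 0.24 ]), array([0.0024, 0.0024])) (array([0.636, 0.263, 0.243]), array([0.0022, 0.0022])) (array([0.726, 0.185, 0.243]), array([0.0085, 0.0085]))
br tops (array([0.521, 0.097, 0.123]), array([0.0019, 0.0019])) (array([0.475, 0.226, 0.123]), array([0.0016, 0.0016]))
pl knobs (array([0.394, 0.021, 0.03 ]), array([0.0019, 0.0019])) (array([0.318, 0.203, 0.029]), array([0.0016, 0.0016]))
planes heel z.02 [ 0.47491501 -0.0399592   0.02      ] [0.36677324 0.28219622 0.02      ]
square [ 0.679 -0.384  0.   ]
hinge [ 0.553 -0.002 -0.   ]
chisel [0.727 0.042 0.   ]
router [ 0.738 -0.127  0.   ]
```

>>> carry_out(motion=[[[0.0,0.0,0.05],0],[[0.03,-0.03,0.08],-0.1],[[0.06,-0.06,0.11],-0.2],[[0.09,-0.09,0.14],-0.3],[[0.12,-0.12,0.16],-0.4],[[0.15,-0.15,0.18],-0.5],[[0.18,-0.18,0.18],-0.6],[[0.21,-0.22,0.18],-0.7],[[0.24,-0.25,0.18],-0.8],[[0.27,-0.28,0.18],-0.9],[[0.29,-0.32,0.18],-1.0],[[0.31,-0.36,0.18],-1.1],[[0.33,-0.4,0.18],-1.2],[[0.34,-0.44,0.18],-1.3],[[0.35,-0.48,0.18],-1.4],[[0.36,-0.52,0.18],-1.5],[[0.37,-0.56,0.18],-1.6],[[0.38,-0.6,0.18],-1.7],[[0.39,-0.64,0.18],-1.8],[[0.4,-0.68,0.18],-1.9]])

```text
time: 2.15
position: [0.5462, -0.0482, 0.4026]
tool_rot: [-3.019, 0.868, -0.0]
ft_force: [-0.5, 0.3, -0.4]
grip_width: 0.993
```

```bash
python3 - <<'E'
from h import *
s=get_state(); print(s['time'],s['position'],s['tool_rot'],s['joint_positions'].round(2))
im=snap('wrist'); cv2.imwrite('pics/w1.png',cv2.resize(im['pixels'],(800,600),interpolation=cv2.INTER_CUBIC)); print(im['extrinsics'].round(3).tolist())
E
```

```text
2.15 [ 0.54616968 -0.04820913  0.4025551 ] [-3.01893221e+00  8.67696844e-01 -1.28682203e-04] [-0.57  0.08  0.66  1.4  -0.05  1.68 -0.47]
[[0.848, -0.511, -0.142, 0.584], [-0.531, -0.817, -0.225, 0.013], [-0.001, 0.266, -0.964, 0.565], [0.0, 0.0, 0.0, 1.0]]
```

View pics/w1.png

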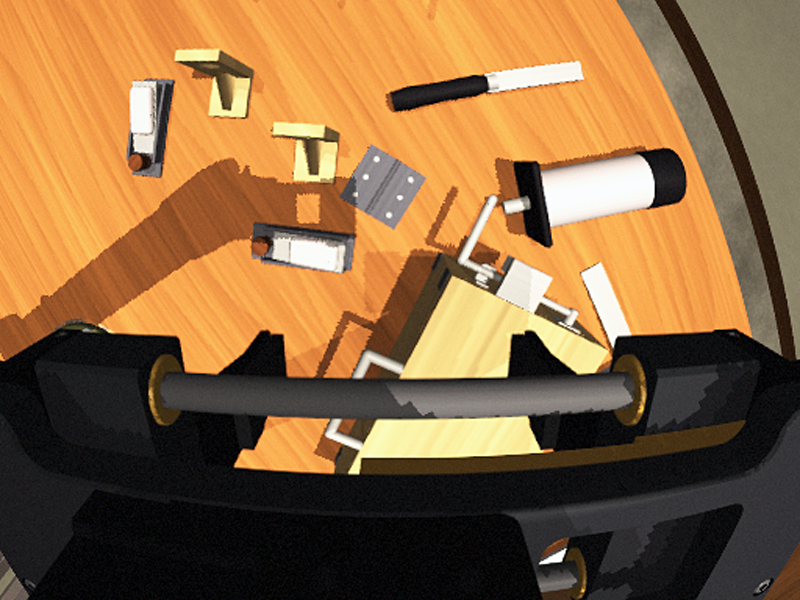

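```bash
python3 - <<'E'
from h import *
S=load('scene');D=load('side');W=load('wrist');k=.64
W['extrinsics']=eyes.get_image('wrist')['extrinsics']
def T(w,a=None,b=None):
    r=[ray(W,w[0]*k,w[1]*k,True)]
    if a:r.append(ray(S,a[0]*k,a[1]*k))
    if b:r.append(ray(D,b[0]*k,b[1]*k))
    p,e=tri(r);return p.round(3),np.round(e,4)
print('pin tip',T((492,199),(380,359),(440,330)),T((492,199),(380,359)))
print('rod end',T((464,262),(357,334),(415,349)),T((464,262),(357,334)))
print('pivot',T((573,317),(281,376)))
print('lid corners frontleft', T((445,257),(353,325),(403,340)))
print('handle L bar end',T((367,355),(337,272),(352,358)), 'R',T((328,436),(305,250),(292,388)))
for z in (0.122,): print('lid corners',onz(W,445*k,257*k,z,True),onz(W,607*k,349*k,z,True))
# objects
print('chest corner back-left z.122 scene',onz(S,262*k,385*k,.122))
o=np.array
crop=cv2.resize(S['pixels'][190:270,140:300],(800,400),interpolation=cv2.INTER_CUBIC)
crop2=cv2.resize(S['pixels'][150:240,230:360],(800,554),interpolation=cv2.INTER_CUBIC)
cv2.imwrite('pics/cr1.png',crop)
E
```

```text
pin tip (array([ 0.649, -0.073,  0.101]), array([0.0081, 0.0079, 0.0015])) (array([ 0.648, -0.073,  0.099]), array([0.0079, 0.0079]))
rod end (array([ 0.59 , -0.112,  0.1  ]), array([0.0089, 0.0108, 0.0039])) (array([ 0.59 , -0.11 ,  0.106]), array([0.0095, 0.0095]))
pivot (array([ 0.663, -0.236,  0.098]), array([0.0068, 0.0068]))
lid corners frontleft (array([ 0.574, -0.104,  0.111]), array([0.001 , 0.0037, 0.0034]))
handle L bar end (array([ 0.461, -0.14 ,  0.13 ]), array([0.0066, 0.0104, 0.0133])) R (array([ 0.362, -0.2  ,  0.122]), array([0.0064, 0.0061, 0.0009]))
lid corners [ 0.57458882 -0.10067858  0.122     ] [ 0.6764421  -0.28876099  0.122     ]
chest corner back-left z.122 scene [ 0.70130803 -0.25243096  0.122     ]
```

View pics/cr1.png

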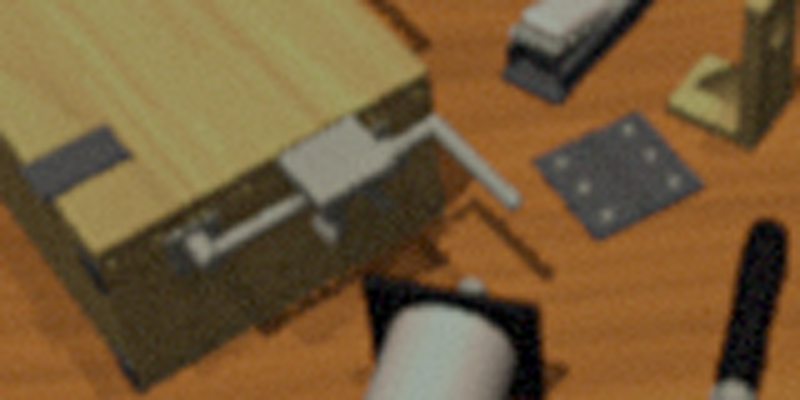

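```bash
python3 - <<'E'
from h import *
S=load('scene');D=load('side');W=load('wrist');k=.64
W2=snap('wrist'); print(W['extrinsics'][:3,3],W2['extrinsics'][:3,3])
def T(w,a=None,b=None):
    r=[ray(W,w[0]*k,w[1]*k,True)]
    if a:r.append(ray(S,a[0]*k,a[1]*k))
    if b:r.append(ray(D,b[0]*k,b[1]*k))
    p,e=tri(r);return p.round(3),np.round(e,4)
print('pin tip',T((492,199),(380.6,360),(440,330)))
print('rod end',T((464,262),(354.7,335),(415,349)))
print('pivot',T((573,317),(282.8,375)))
print('lid corner fl', T((445,257),(353,320),(403,340)))
print('handle L bar end',T((367,355),(337,272),(352,358)), 'R',T((328,436),(305,250),(292,388)))
print('lid corners',onz(W,445*k,257*k,.122,True),onz(W,607*k,349*k,.122,True))
E
```

```text
[0.58375576 0.01339651 0.56464235] [0.58408995 0.00755283 0.56448154]
pin tip (array([ 0.65 , -0.067,  0.096]), array([0.0037, 0.0025, 0.0027]))
rod end (array([ 0.59 , -0.109,  0.096]), array([0.0022, 0.0037, 0.0037]))
pivot (array([ 0.664, -0.228,  0.098]), array([0.0017, 0.0017]))
lid corner fl (array([ 0.572, -0.1  ,  0.112]), array([0.0082, 0.0077, 0.0015]))
handle L bar end (array([ 0.461, -0.136,  0.127]), array([0.006 , 0.0089, 0.0142])) R (array([ 0.361, -0.197,  0.119]), array([0.0034, 0.0026, 0.0014]))
lid corners [ 0.57466707 -0.08945087  0.122     ] [ 0.67904705 -0.27508181  0.122     ]
```

>>> carry_out(motion=[[[-0.03,-0.025,-0.02],-0.1],[[-0.06,-0.05,-0.05],-0.2],[[-0.09,-0.08,-0.09],-0.3],[[-0.12,-0.1,-0.13],-0.4],[[-0.134,-0.117,-0.17],-0.434],[[-0.134,-0.117,-0.21],-0.434],[[-0.134,-0.117,-0.24],-0.434],[[-0.134,-0.117,-0.24],-0.434],[[-0.134,-0.117,-0.24],-0.434],[[-0.134,-0.117,-0.24],-0.434]], grip=0.17, squeeze=12)

```text
time: 3.3
position: [0.4139, -0.1633, 0.1646]
tool_rot: [-2.765, 1.49, -0.005]
ft_force: [0.7, 0.7, 0.2]
grip_width: 0.422
```

```bash
python3 - <<'E'
from h import *
s=get_state(); print(s['time'],s['position'],s['tool_rot'],s['joint_positions'].round(2),s['grip_width'])
im=snap('wrist'); cv2.imwrite('pics/w2.png',im['pixels'][80:384]); print(im['extrinsics'].round(3).tolist())
for p in [(0.461,-0.136,.116),(0.361,-.197,.116),s['position']]: print(proj(im,p,True))
E
```

```text
3.3 [ 0.41392186 -0.16331833  0.16457714] [-2.76487191  1.4896103  -0.00477307] [-0.48 -0.15  0.75  2.04  0.11  1.21 -0.76] 0.42247285943732754
[[0.55, -0.805, -0.22, 0.473], [-0.835, -0.53, -0.147, -0.123], [0.002, 0.265, -0.964, 0.327], [0.0, 0.0, 0.0, 1.0]]
[258.96152019 128.25160355]
[253.24760136 272.62453216]
[254.85046619 227.51847916]
```

View pics/w2.png

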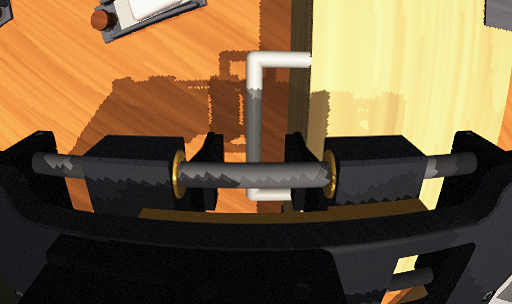

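>>> carry_out(motion=[[[-0.002,0,-0.02],0],[[-0.002,0,-0.04],0],[[-0.002,0,-0.065],0],[[-0.002,0,-0.065],0],[[-0.002,0,-0.065],0]])

```text
time: 3.85
position: [0.411, -0.1638, 0.0988]
tool_rot: [2.765, -1.492, 0.002]
ft_force: [0.4, 0.7, -0.0]
grip_width: 0.415
```

>>> carry_out(motion=[[[0,0,0],0],[[0,0,0],0],[[0,0,0],0],[[0,0,0],0],[[0,0,0],0]], grip=1)

```text
time: 4.35
position: [0.4113, -0.1647, 0.0982]
tool_rot: [2.764, -1.493, 0.005]
ft_force: [2.1, -3.8, -0.6]
grip_width: 0.133
```

>>> carry_out(motion=[[[0.001,-0.0015,0.024],0],[[0.003,-0.005,0.0476],0],[[0.007,-0.0105,0.0706],0],[[0.0117,-0.0178,0.093],0],[[0.0177,-0.027,0.1143],0],[[0.0249,-0.0378,0.1345],0],[[0.0331,-0.0504,0.1532],0],[[0.0423,-0.0644,0.1703],0],[[0.0524,-0.0797,0.1857],0],[[0.0634,-0.0964,0.1992],0],[[0.0749,-0.114,0.2106],0],[[0.0871,-0.1324,0.2199],0],[[0.0997,-0.1516,0.2269],0],[[0.1126,-0.1713,0.2315],0],[[0.1257,-0.1912,0.2338],0],[[0.1389,-0.2113,0.2337],0],[[0.152,-0.2312,0.2312],0],[[0.1623,-0.2469,0.2275],0],[[0.1623,-0.2469,0.2275],0],[[0.1623,-0.2469,0.2275],0]])

```text
time: 6.35
position: [0.5708, -0.4118, 0.3243]
tool_rot: [2.761, -1.495, -0.005]
ft_force: [-3.4, -2.6, -2.9]
grip_width: 0.134
```

```bash
python3 - <<'E'
from h import *
s=get_state(); print(s['time'],s['position'],s['ft_force'],s['joint_positions'].round(2),s['grip_width'])
a=snap('scene')['pixels'][100:340,60:380]
cv2.imwrite('pics/s3.png',cv2.resize(a,(800,600),interpolation=cv2.INTER_CUBIC))
E
```

```text
6.35 [ 0.57075067 -0.41178172  0.32425446] [-3.35468833 -2.63737296 -2.88971993] [ 0.04  0.54  0.91  1.14 -0.41  1.64 -0.15] 0.13365395251913376
```

View pics/s3.png

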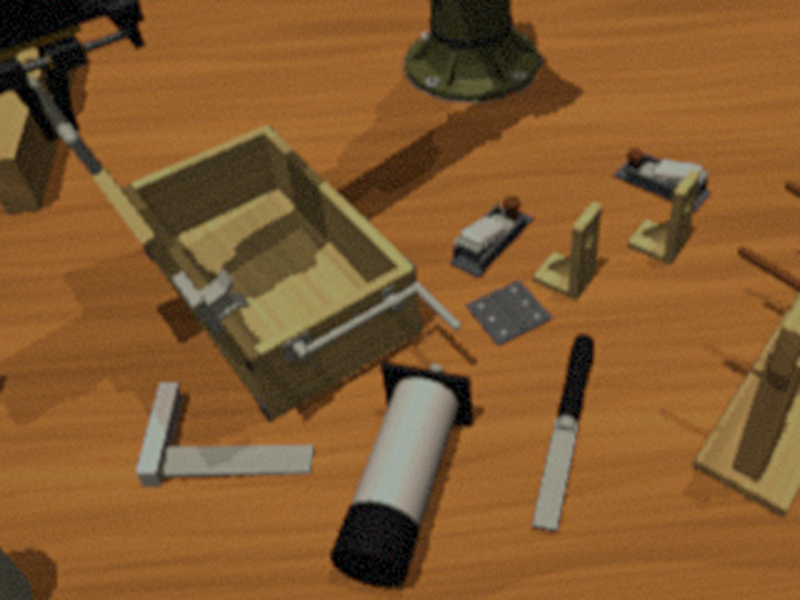

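>>> carry_out(motion=[[[0,0,0],0],[[0,0,0],0],[[0,0,0],0],[[0,0,0.02],0],[[0,0,0.05],0],[[0,0,0.09],0],[[0.005,0.03,0.1],0],[[0.01,0.08,0.1],0],[[0.02,0.12,0.1],0],[[0.03,0.16,0.1],0],[[0.04,0.2,0.08],0],[[0.05,0.24,0.04],0],[[0.055,0.28,0],0],[[0.055,0.31,-0.04],0],[[0.055,0.326,-0.08],0],[[0.055,0.326,-0.12],0],[[0.055,0.326,-0.14],0],[[0.055,0.326,-0.14],0],[[0.055,0.326,-0.14],0],[[0.055,0.326,-0.14],0]], grip=0.25)

```text
time: 8.4
position: [0.6288, -0.0849, 0.1874]
tool_rot: [-2.763, 1.492, -0.005]
ft_force: [-0.2, -0.2, -0.6]
grip_width: 0.376
```

```bash
python3 - <<'E'
from h import *
s=get_state(); print(s['time'],s['position'],s['ft_force'],s['tool_rot'],s['grip_width'])
im=snap('wrist'); cv2.imwrite('pics/w4.png',cv2.resize(im['pixels'][20:300,100:420],(800,700))[:600])
for p in [(0.65,-0.067,.096),(0.59,-.109,.096),s['position']]: print(((proj(im,p,True)-[100,20])*2.5).round(0))
S=load('scene');print(onz(S,234.8,247,.045))
E
```

```text
8.4 [ 0.628772   -0.08492116  0.18742439] [-0.17623461 -0.18591102 -0.57307116] [-2.76279424  1.4918195  -0.00502608] 0.37594686775839053
[376. 338.]
[383. 532.]
[387. 519.]
[ 0.66241239 -0.09132119  0.045     ]
```

View pics/w4.png

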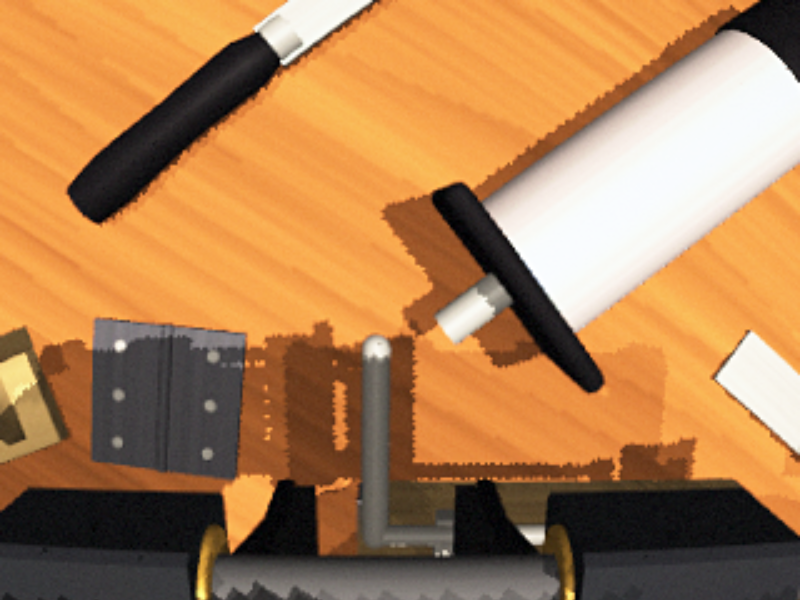

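>>> carry_out(motion=[[[-0.0016,0.0025,-0.03],0],[[-0.0016,0.0025,-0.07],0],[[-0.0016,0.0025,-0.108],0],[[-0.0016,0.0025,-0.108],0],[[-0.0016,0.0025,-0.108],0]])

```text
time: 8.95
position: [0.6267, -0.0825, 0.0785]
tool_rot: [-2.764, 1.493, -0.002]
ft_force: [0.5, 0.0, 0.7]
grip_width: 0.376
```

>>> carry_out(motion=[[[0,0,0],0],[[0,0,0],0],[[0,0,0],0],[[0,0,0],0]], grip=1, squeeze=12)

```text
time: 9.35
position: [0.6267, -0.0823, 0.0782]
tool_rot: [-2.764, 1.492, -0.003]
ft_force: [0.5, 1.2, 1.5]
grip_width: 0.107
```

>>> carry_out(motion=[[[0.001,-0.0013,0.0214],0],[[0.0035,-0.0053,0.0423],0],[[0.0078,-0.0119,0.0622],0],[[0.0137,-0.0209,0.0807],0],[[0.0211,-0.0321,0.0975],0],[[0.0297,-0.0452,0.112],0],[[0.0394,-0.06,0.124],0],[[0.05,-0.0762,0.1333],0],[[0.05,-0.0762,0.1333],0]])

```text
time: 10.25
position: [0.6772, -0.1607, 0.2134]
tool_rot: [-2.762, 1.495, -0.006]
ft_force: [-2.8, 1.8, 7.6]
grip_width: 0.104
```

>>> carry_out(motion=[[[0.0113,-0.0171,0.0062],0],[[0.0229,-0.0348,0.0093],0],[[0.0346,-0.0527,0.0093],0],[[0.0447,-0.068,0.0066],0],[[0.0447,-0.068,0.0066],0],[[0.0447,-0.068,0.0066],0]])

```text
time: 10.85
position: [0.7202, -0.2276, 0.2175]
tool_rot: [2.762, -1.493, 0.001]
ft_force: [-1.6, -1.9, 2.9]
grip_width: 0.105
```

```bash
python3 - <<'E'
from h import *
s=get_state(); print(s['position'],s['ft_force'],s['grip_width'])
a=snap('scene')['pixels'][130:310,110:350]
cv2.imwrite('pics/s5.png',cv2.resize(a,(800,600),interpolation=cv2.INTER_CUBIC))
E
```

```text
[ 0.72016359 -0.2275745   0.21747872] [-1.62803796 -1.8573676   2.86809698] 0.10480662944949626
```

View pics/s5.png

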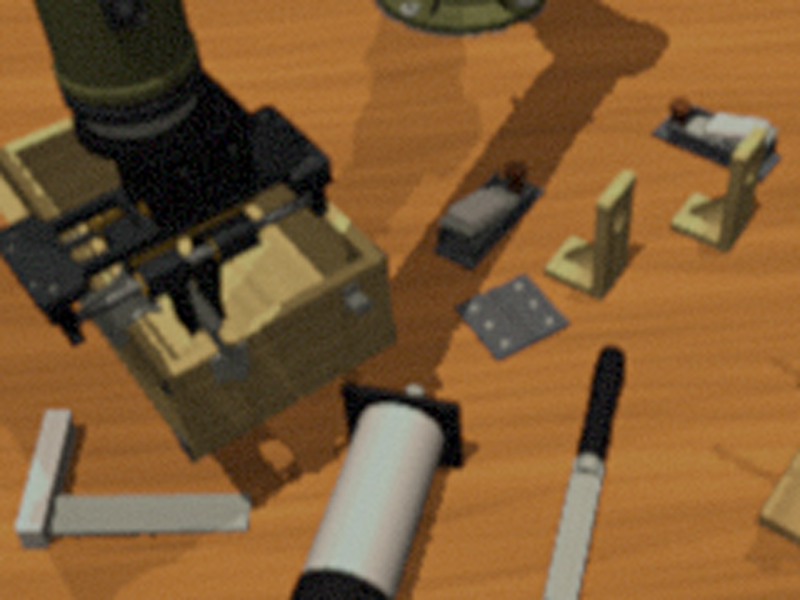

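>>> carry_out(motion=[[[0,0,0],0],[[0,0,0],0],[[0,0,0],0],[[0,0,0.03],0],[[0,0,0.08],0],[[0,0,0.13],0],[[-0.02,-0.02,0.18],0],[[-0.04,-0.05,0.2],0],[[-0.07,-0.09,0.2],0],[[-0.1,-0.12,0.2],0],[[-0.13,-0.16,0.2],0],[[-0.145,-0.188,0.2],0],[[-0.145,-0.188,0.2],0],[[-0.145,-0.188,0.2],0]], grip=0.17)

```text
time: 12.3
position: [0.5754, -0.4143, 0.4169]
tool_rot: [-2.763, 1.493, -0.0]
ft_force: [0.6, 1.1, 0.8]
grip_width: 0.41
```

```bash
python3 - <<'E'
from h import *
s=get_state(); print(s['position'],s['ft_force'],s['grip_width'])
im=snap('wrist'); cv2.imwrite('pics/w6.png',im['pixels'][:320])
print(proj(im,s['position'],True),proj(im,s['position']-[0,0,.076],True))
E
```

```text
[ 0.57541501 -0.41425852  0.41693721] [0.62606803 1.09320492 0.77691116] 0.41029013574354034
[254.84189716 227.46725792] [254.63602618 190.61732262]
```

View pics/w6.png

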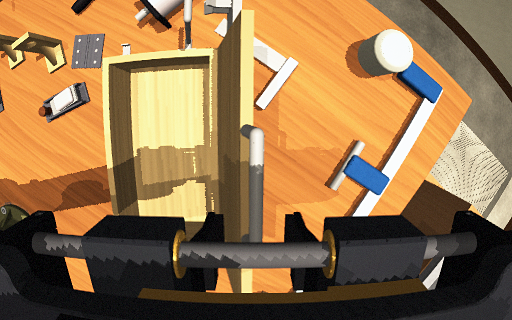

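>>> carry_out(motion=[[[0.001,-0.0015,-0.04],0],[[0.001,-0.0015,-0.08],0],[[0.001,-0.0015,-0.092],0],[[0.001,-0.0015,-0.092],0],[[0.001,-0.0015,-0.092],0]])

```text
time: 12.85
position: [0.5778, -0.4152, 0.3268]
tool_rot: [2.766, -1.489, 0.003]
ft_force: [0.4, -1.9, -0.1]
grip_width: 0.413
```

>>> carry_out(motion=[[[0,0,0],0],[[0,0,0],0],[[0,0,0],0],[[0,0,0],0]], grip=1)

```text
time: 13.25
position: [0.5764, -0.4158, 0.3256]
tool_rot: [-2.764, 1.493, -0.0]
ft_force: [-4.8, 5.9, 2.7]
grip_width: 0.136
```

>>> carry_out(motion=[[[-0.0065,0.0098,0.0026],0],[[-0.0129,0.0196,0.0048],0],[[-0.0194,0.0296,0.0063],0],[[-0.026,0.0396,0.0073],0],[[-0.0326,0.0496,0.0075],0],[[-0.0392,0.0596,0.0074],0],[[-0.0458,0.0696,0.0066],0],[[-0.0497,0.0756,0.0057],0],[[-0.0497,0.0756,0.0057],0]])

```text
time: 14.15
position: [0.5271, -0.3393, 0.3313]
tool_rot: [-2.764, 1.49, -0.001]
ft_force: [1.0, 1.1, 1.9]
grip_width: 0.132
```

```bash
python3 - <<'E'
from h import *
s=get_state(); print(s['position'],s['ft_force'],s['grip_width'])
im=snap('side')['pixels'][160:360,140:400]; im2=snap('scene')['pixels'][150:300,80:280]
cv2.imwrite('pics/s7.png',np.hstack([cv2.resize(im,(400,308)),cv2.resize(im2,(400,308),interpolation=cv2.INTER_CUBIC)]))
E
```

```text
[ 0.52713462 -0.33926684  0.3312524 ] [1.00601388 1.08252433 1.85512704] 0.1316964328442663
```

View pics/s7.png

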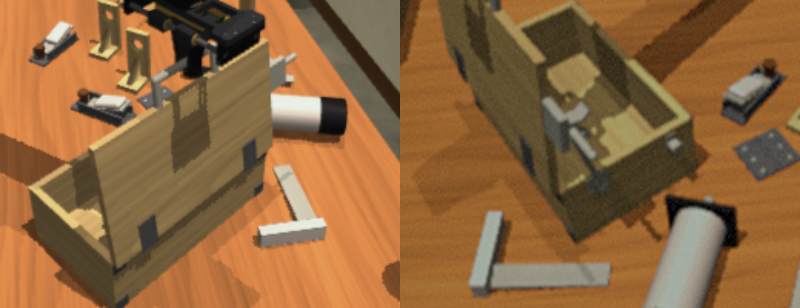

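>>> carry_out(motion=[[[-0.0026,0.004,-0.0006],0],[[-0.0052,0.0079,-0.0013],0],[[-0.0078,0.0119,-0.0022],0],[[-0.0104,0.0158,-0.0031],0],[[-0.0117,0.0177,-0.0037],0],[[-0.0117,0.0177,-0.0037],0]])

```text
time: 14.85
position: [0.516, -0.3222, 0.3272]
tool_rot: [-2.765, 1.491, -0.004]
ft_force: [5.0, 1.9, 3.5]
grip_width: 0.133
```

>>> carry_out(motion=[[[-0.0013,0.002,-0.0006],0],[[-0.0026,0.004,-0.0011],0],[[-0.0026,0.004,-0.0011],0],[[-0.0026,0.004,-0.0011],0]])

```text
time: 15.25
position: [0.5145, -0.3202, 0.3268]
tool_rot: [2.763, -1.492, 0.011]
ft_force: [9.0, -3.2, 3.2]
grip_width: 0.133
```

```bash
python3 - <<'E'
from h import *
s=get_state(); print(s['position'],s['ft_force'],s['grip_width'])
im2=snap('scene')['pixels'][170:260,130:250]
cv2.imwrite('pics/s8.png',cv2.resize(im2,(640,480),interpolation=cv2.INTER_CUBIC))
E
```

```text
[ 0.51450403 -0.32020948  0.32680976] [ 9.0215221  -3.20722196  3.17662709] 0.13265250721444616
```

View pics/s8.png

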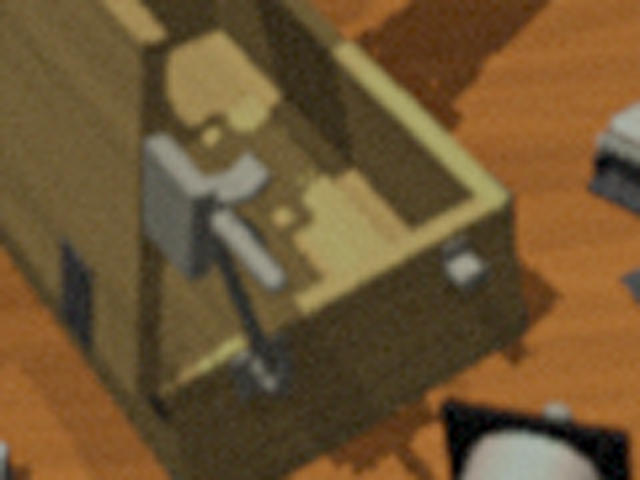

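>>> carry_out(motion=[[[0,0,0],0],[[0,0,0],0],[[0,0,0],0],[[0,0,0],0],[[0,0,0.02],0],[[0,0,0.05],0],[[0,0.01,0.08],0],[[0,0.05,0.08],0.1],[[0,0.09,0.08],0.25],[[0,0.13,0.08],0.4],[[0,0.17,0.08],0.54],[[0,0.21,0.08],0.68],[[0,0.25,0.08],0.82],[[0,0.29,0.08],0.96],[[0,0.33,0.08],1.1],[[0,0.36,0.08],1.24],[[0,0.4,0.08],1.38],[[-0.01,0.44,0.08],1.52],[[-0.014,0.44,0.08],1.66],[[-0.014,0.44,0.08],1.8]], grip=0.17)

```text
time: 17.3
position: [0.4973, 0.1228, 0.4049]
tool_rot: [2.881, 1.251, -0.005]
ft_force: [0.9, -1.1, 0.6]
grip_width: 0.411
```

>>> carry_out(motion=[[[0,0,0],0.06],[[0,0,0],0.12],[[0,0,0],0.12],[[0,0,0],0.12]], grip=-1)

```text
time: 17.7
position: [0.4983, 0.1211, 0.4054]
tool_rot: [2.809, 1.406, -0.002]
ft_force: [0.1, -0.2, -0.7]
grip_width: 0.695
```

```bash
python3 - <<'E'
from h import *
s=get_state(); print(s['time'],s['position'],s['ft_force'],s['tool_rot'],s['joint_positions'].round(2),s['grip_width'])
im=snap('wrist'); cv2.imwrite('pics/w9.png',cv2.resize(im['pixels'],(800,600),interpolation=cv2.INTER_CUBIC))
snap('scene');snap('side')
E
```

```text
17.7 [0.49826452 0.12112884 0.40542751] [ 0.09865636 -0.18044989 -0.71230083] [ 2.80916799e+00  1.40613393e+00 -2.06846513e-03] [-0.79 -0.01  0.5   1.47  0.01  1.68  0.64] 0.6948660042917552
```

View pics/w9.png

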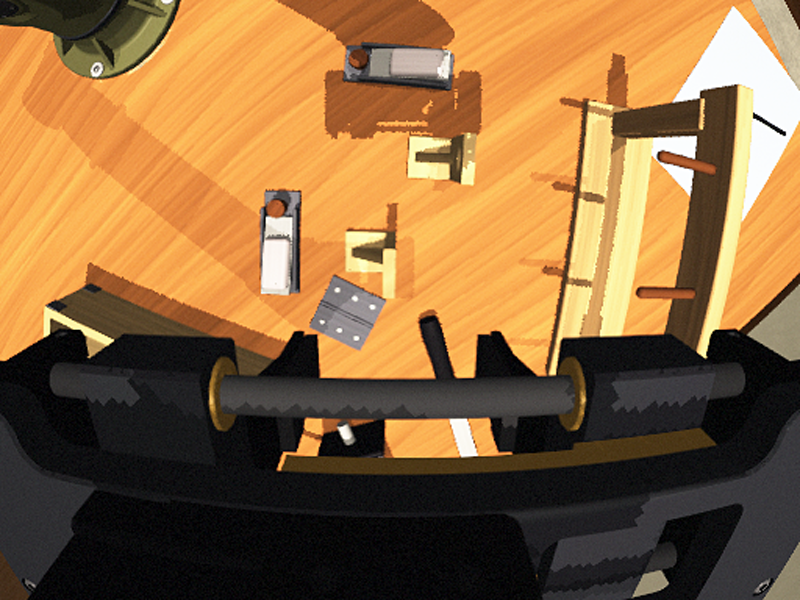

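```bash
cat >> h.py <<'E'
def planes(im,box,z=.02,fish=True):
    x0,y0,x1,y1=box; p=im['pixels'][y0:y1,x0:x1].astype(int)
    m=((p[...,2]-p[...,0])<0.28*p[...,2]+6).astype(np.uint8)
    n,l,st,_=cv2.connectedComponentsWithStats(cv2.morphologyEx(m,cv2.MORPH_CLOSE,np.ones((5,5))))
    i=1+np.argmax(st[1:,4]); ys,xs=np.nonzero(l==i)
    g=np.array([onz(im,x+x0,y+y0,z,fish)[:2] for x,y in zip(xs,ys)]).astype(np.float32)
    (c,sz,a)=cv2.minAreaRect(g); return np.round(c,4),np.round(sz,4),round(np.deg2rad(a),3),len(xs)
E
python3 - <<'E'
from h import *
im=load('wrist');k=.64
print('p1',planes(im,(155,110,205,200)),'p2',planes(im,(210,15,300,65)))
P=lambda u,v,z:onz(im,u*k,v*k,z,True)[:2].round(4)
for n,q in dict(p1=[(264,190),(300,190),(299,294),(261,293)],p2=[(345,43),(453,47),(452,89),(343,82)]).items(): print(n,[P(*a,.013).tolist() for a in q])
for n,q in dict(b1=[(384,228),(396,229),(397,298),(384,297)],b2=[(462,134),(476,133),(474,185),(461,184)]).items(): print(n,[P(*a,.12).tolist() for a in q])
print('peg tips',P(660,157,.24),P(638,293,.24), 'rail batten front edge top',P(706,90,.256))
S=load('scene');D=load('side')
print('scene p1',planes(S,(235,175,275,212),.02,False),'p2',planes(S,(300,155,348,188),.02,False))
E
```

```text
p1 (array([ 0.4289, -0.0075]), array([0.049 , 0.1292]), np.float64(0.871), 1498) p2 (array([0.3457, 0.236 ]), array([0.1254, 0.0494]), np.float64(0.834), 1610)
p1 [[0.3657, 0.0166], [0.3941, 0.0521], [0.4944, -0.0315], [0.4633, -0.0711]]
p2 [[0.2845, 0.2031], [0.365, 0.3025], [0.4062, 0.2698], [0.3224, 0.1721]]
b1 [[0.4824, 0.1163], [0.4902, 0.125], [0.5467, 0.0839], [0.5381, 0.0741]]
b2 [[0.4535, 0.2311], [0.4604, 0.2428], [0.5003, 0.2115], [0.4921, 0.2017]]
peg tips [0.5496 0.3372] [0.6317 0.2636] rail batten front edge top [0.5241 0.3989]
scene p1 (array([ 0.4421, -0.0181]), array([0.0669, 0.134 ]), np.float64(0.884), 460) p2 (array([0.3469, 0.2441]), array([0.124 , 0.0884]), np.float64(0.852), 380)
```

>>> carry_out(motion=[[[-0.02,-0.035,-0.03],-0.06],[[-0.04,-0.07,-0.07],-0.06],[[-0.06,-0.11,-0.11],-0.06],[[-0.0693,-0.1285,-0.15],-0.06],[[-0.0693,-0.1285,-0.19],-0.06],[[-0.0693,-0.1285,-0.23],-0.06],[[-0.0693,-0.1285,-0.27],-0.06],[[-0.0693,-0.1285,-0.3],-0.06],[[-0.0693,-0.1285,-0.3],-0.06],[[-0.0693,-0.1285,-0.3],-0.06]], grip=-0.6, squeeze=40)

```text
time: 18.85
position: [0.4295, -0.0071, 0.1065]
tool_rot: [2.849, 1.323, -0.001]
ft_force: [-0.5, 0.2, 0.5]
grip_width: 0.801
```

```bash
python3 - <<'E'
from h import *
s=get_state(); print(s['time'],s['position'],s['ft_force'],s['tool_rot'],s['grip_width'])
im=snap('wrist'); print(planes(im,(160,60,350,235))); 
cv2.imwrite('pics/w10.png',im['pixels'])
E
```

```text
18.85 [ 0.42946499 -0.00707438  0.10647491] [-0.54705948  0.24628021  0.46112599] [ 2.84898248e+00  1.32308242e+00 -5.74949510e-04] 0.8012756795346104
(array([ 0.4202, -0.0022]), array([0.0461, 0.1067]), np.float64(0.877), 5589)
```

>>> carry_out(motion=[[[0,0,-0.04],0],[[0,0,-0.08],0],[[0,0,-0.1],0],[[0,0,-0.1],0],[[0,0,-0.1],0]])

```text
time: 19.4
position: [0.4311, -0.0067, 0.0076]
tool_rot: [2.848, 1.324, 0.004]
ft_force: [1.0, 0.9, 0.0]
grip_width: 0.802
```

>>> carry_out(motion=[[[0,0,0],0],[[0,0,0],0],[[0,0,0],0],[[0,0,0],0],[[0,0,0],0]], grip=1)

```text
time: 19.9
position: [0.4289, -0.0078, 0.0064]
tool_rot: [2.849, 1.324, -0.002]
ft_force: [-2.8, -3.0, 7.0]
grip_width: 0.523
```

>>> carry_out(motion=[[[0,0,0.03],0],[[0,0,0.08],0],[[0,0,0.13],0],[[0,0,0.17],0],[[0,0,0.17],0]])

```text
time: 20.4
position: [0.4325, -0.0065, 0.1805]
tool_rot: [2.848, 1.324, 0.016]
ft_force: [1.6, 0.4, -6.6]
grip_width: 0.526
```

>>> carry_out(motion=[[[0.015,-0.03,0.03],-0.1],[[0.03,-0.07,0.04],-0.2],[[0.045,-0.11,0.04],-0.288],[[0.06,-0.15,0.04],-0.288],[[0.075,-0.19,0.04],-0.288],[[0.0866,-0.23,0.04],-0.288],[[0.0866,-0.23,0.04],-0.288],[[0.0866,-0.23,0.0],-0.288],[[0.0866,-0.23,-0.03],-0.288],[[0.0866,-0.23,-0.03],-0.288]])

```text
time: 21.4
position: [0.5105, -0.2344, 0.139]
tool_rot: [-3.003, -0.898, 0.019]
ft_force: [-1.7, 0.0, -7.6]
grip_width: 0.525
```

```bash
python3 - <<'E'
from h import *
s=get_state(); print(s['time'],s['position'],s['ft_force'],s['tool_rot'],s['joint_positions'].round(2),s['grip_width'])
a=snap('scene')['pixels'][100:280,90:330]; b=snap('side')['pixels'][100:360,100:400]
cv2.imwrite('pics/s11.png',np.vstack([cv2.resize(a,(400,300)),cv2.resize(b,(400,300))]))
E
```

```text
21.4 [ 0.51054931 -0.234421    0.13901952] [-1.71024965  0.03799778 -7.63074291] [-3.00315943 -0.89838479  0.01861143] [-0.4   0.28  0.92  1.8  -0.23  1.2   1.16] 0.5250654218761396
```

View pics/s11.png

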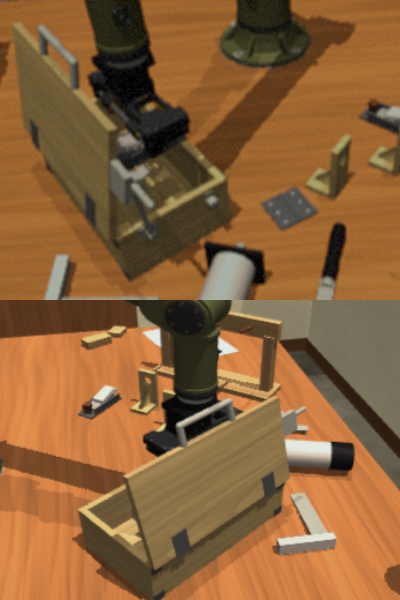

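>>> carry_out(motion=[[[0,0,-0.03],0],[[0,0,-0.06],0],[[0,0,-0.09],0],[[0,0,-0.105],0],[[0,0,-0.115],0],[[0,0,-0.122],0],[[0,0,-0.122],0],[[0,0,-0.122],0]])

```text
time: 22.3
position: [0.5168, -0.2373, 0.025]
tool_rot: [3.009, 0.901, 0.003]
ft_force: [0.6, -0.2, -5.9]
grip_width: 0.523
```

>>> carry_out(motion=[[[0,0,-0.003],0],[[0,0,-0.006],0],[[0,0,-0.006],0]])

```text
time: 22.6
position: [0.5166, -0.2372, 0.0185]
tool_rot: [3.009, 0.901, 0.002]
ft_force: [-0.8, 0.1, -3.1]
grip_width: 0.523
```

>>> carry_out(motion=[[[0,0,0],0],[[0,0,0],0],[[0,0,0],0],[[0,0,0.02],0],[[0,0,0.06],0],[[0,0,0.1],0],[[0,0.01,0.15],0],[[0,0.04,0.2],0],[[0,0.09,0.22],-0.1],[[-0.01,0.14,0.24],-0.2],[[-0.02,0.19,0.25],-0.35],[[-0.03,0.24,0.25],-0.5],[[-0.05,0.28,0.25],-0.65],[[-0.07,0.32,0.25],-0.8],[[-0.09,0.36,0.25],-0.95],[[-0.11,0.4,0.24],-1.1],[[-0.13,0.44,0.2],-1.2],[[-0.15,0.465,0.16],-1.32],[[-0.165,0.474,0.14],-1.32],[[-0.165,0.474,0.14],-1.32]], grip=-0.38)

```text
time: 24.6
position: [0.3496, 0.2384, 0.1569]
tool_rot: [-2.928, 1.136, -0.0]
ft_force: [0.7, -0.5, -0.4]
grip_width: 0.683
```

```bash
python3 - <<'E'
from h import *
s=get_state(); print(s['time'],s['position'],s['ft_force'],s['tool_rot'],s['joint_positions'].round(2),s['grip_width'])
im=snap('wrist'); cv2.imwrite('pics/w12.png',im['pixels']); print(proj(im,s['position'],True))
print(planes(im,(130,40,380,235)))
S=snap('scene'); print('scene p2',planes(S,(300,155,348,188),.02,False)); p=planes(S,(235,175,275,212),.02,False);print(p)
E
```

```text
24.6 [0.34963829 0.23836046 0.15693993] [ 0.68020411 -0.53511408 -0.39723964] [-2.92782985e+00  1.13636359e+00 -3.00755798e-05] [-0.98 -0.14  0.3   2.07  0.04  1.2  -1.44] 0.6827814705356859
[255.26531294 227.77403697]
(array([0.3474, 0.2392]), array([0.123 , 0.0459]), np.float64(0.835), 4668)
scene p2 (array([0.3445, 0.2464]), array([0.1249, 0.0897]), np.float64(0.851), 374)Traceback (most recent call last):
  File "<stdin>", line 5, in <module>
  File "h.py", line 33, in planes
    i=1+np.argmax(st[1:,4]); ys,xs=np.nonzero(l==i)
        ~~~~~~~~~^^^^^^^^^^
    return _wrapfunc(a, 'argmax', axis=axis, out=out, **kwds)
    return bound(*args, **kwds)
ValueError: attempt to get argmax of an empty sequence
```

>>> carry_out(motion=[[[-0.002,0.001,-0.03],0],[[-0.002,0.001,-0.07],0],[[-0.002,0.001,-0.11],0],[[-0.002,0.001,-0.14],0],[[-0.002,0.001,-0.151],0],[[-0.002,0.001,-0.151],0],[[-0.002,0.001,-0.151],0]], grip=-0.6)

```text
time: 25.4
position: [0.3502, 0.2387, 0.0083]
tool_rot: [-2.928, 1.133, -0.002]
ft_force: [-0.1, 0.5, 0.0]
grip_width: 0.801
```

>>> carry_out(motion=[[[0,0,0],0],[[0,0,0],0],[[0,0,0],0],[[0,0,0],0],[[0,0,0],0]], grip=1)

```text
time: 25.9
position: [0.349, 0.2386, 0.0075]
tool_rot: [-2.929, 1.133, 0.0]
ft_force: [-1.2, 1.0, 5.2]
grip_width: 0.527
```

>>> carry_out(motion=[[[0,0,0.03],0],[[0,0,0.08],0],[[0,0,0.13],0],[[0,0,0.18],0],[[0,0,0.2],0]])

```text
time: 26.4
position: [0.3503, 0.2389, 0.211]
tool_rot: [-2.925, 1.131, -0.004]
ft_force: [1.7, 1.1, -4.8]
grip_width: 0.525
```

>>> carry_out(motion=[[[0.03,-0.02,0.03],0.1],[[0.06,-0.05,0.04],0.2],[[0.09,-0.085,0.04],0.3],[[0.11,-0.12,0.04],0.4],[[0.115,-0.16,0.04],0.5],[[0.115,-0.2,0.04],0.6],[[0.115,-0.24,0.04],0.7],[[0.115,-0.28,0.04],0.8],[[0.115,-0.32,0.04],0.9],[[0.115,-0.36,0.04],1.0],[[0.11,-0.4,0.04],1.1],[[0.1,-0.44,0.04],1.2],[[0.095,-0.48,0.04],1.32],[[0.0914,-0.5256,0.02],1.32],[[0.0914,-0.5256,-0.02],1.32],[[0.0914,-0.5256,-0.05],1.32],[[0.0914,-0.5256,-0.05],1.32],[[0.0914,-0.5256,-0.05],1.32]])

```text
time: 28.2
position: [0.4397, -0.2874, 0.1567]
tool_rot: [-3.009, -0.901, 0.003]
ft_force: [0.1, -0.1, -4.9]
grip_width: 0.525
```

>>> carry_out(motion=[[[0,0,-0.03],0],[[0,0,-0.07],0],[[0,0,-0.1],0],[[0,0,-0.12],0],[[0,0,-0.13],0],[[0,0,-0.136],0],[[0,0,-0.136],0],[[0,0,-0.136],0]])

```text
time: 29.0
position: [0.4415, -0.288, 0.0223]
tool_rot: [3.008, 0.902, 0.003]
ft_force: [-0.5, 0.3, -3.6]
grip_width: 0.526
```

>>> carry_out(motion=[[[0,0,0],0],[[0,0,0],0],[[0,0,0],0],[[0,0,0.02],0],[[0,0,0.06],0],[[0,0,0.1],0],[[0,0.01,0.15],0],[[0,0.04,0.2],0],[[0.01,0.09,0.25],0],[[0.02,0.14,0.28],0],[[0.03,0.19,0.3],0],[[0.04,0.23,0.3],0],[[0.05,0.28,0.3],0],[[0.06,0.33,0.3],-0.05],[[0.06,0.38,0.25],-0.1],[[0.06,0.42,0.2],-0.16],[[0.06,0.42,0.2],-0.16],[[0.06,0.42,0.2],-0.16]], grip=-0.38)

```text
time: 30.8
position: [0.4972, 0.137, 0.2168]
tool_rot: [3.069, 0.668, -0.01]
ft_force: [-0.6, 0.9, 0.4]
grip_width: 0.688
```

>>> carry_out(motion=[[[0.005,-0.01,0],-0.15],[[0.01,-0.02,0],-0.3],[[0.017,-0.037,0],-0.45],[[0.017,-0.037,0],-0.6],[[0.017,-0.037,0],-0.75],[[0.017,-0.037,0],-0.9],[[0.017,-0.037,0],-1.05],[[0.017,-0.037,0],-1.07],[[0.017,-0.037,0],-1.07],[[0.017,-0.037,0],-1.07]], grip=-0.7)

```text
time: 31.8
position: [0.5174, 0.0952, 0.2212]
tool_rot: [-2.979, 0.997, -0.001]
ft_force: [-0.3, 0.3, 0.3]
grip_width: 0.848
```

```bash
python3 - <<'E'
from h import *
s=get_state(); print(s['time'],s['position'],s['tool_rot'],s['grip_width'])
im=snap('wrist'); print(proj(im,s['position'],True),proj(im,[.5138,.0996,.12],True))
snap('scene');snap('side')
cv2.imwrite('pics/w13.png',cv2.resize(im['pixels'],(800,600),interpolation=cv2.INTER_CUBIC))
E
```

```text
31.8 [0.51744009 0.0951817  0.22119395] [-2.97889766e+00  9.97007964e-01 -6.01247752e-04] 0.8476064924413609
[255.37994301 227.91194443] [248.81619309 181.53427247]
```

View pics/w13.png

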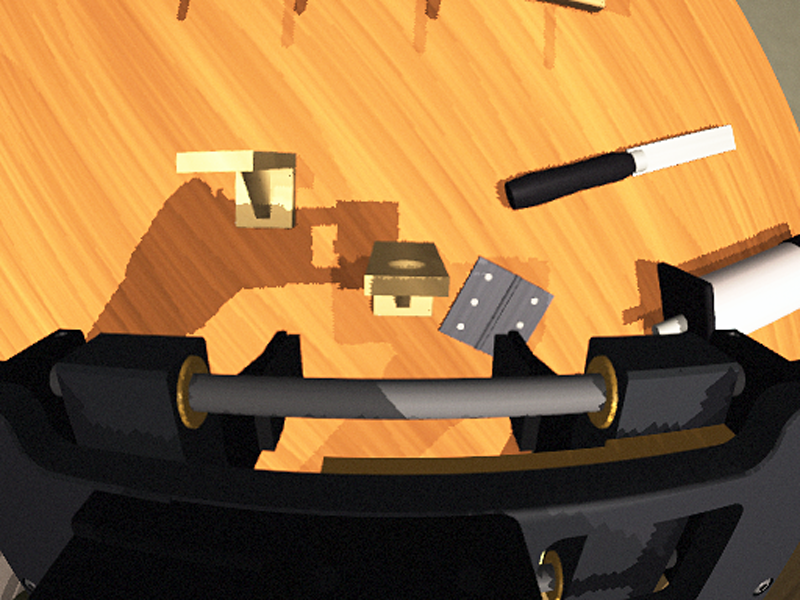

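```bash
python3 - <<'E'
from h import *
im=load('wrist');S=load('scene');D=load('side');k=.64
P=lambda u,v,z:onz(im,u*k,v*k,z,True)[:2].round(4)
q=lambda im,box: None
print('b1',[P(*a,.12).tolist() for a in [(364,276),(449,279),(448,297),(364,292),(406,285)]])
print('b2',[P(*a,.12).tolist() for a in [(176,153),(253,150),(253,171),(177,172),(215,162)]])
# mask brackets: yellow wood (G/R high) 
hsv=cv2.cvtColor(im['pixels'],cv2.COLOR_BGR2HSV)
m=((hsv[...,0]>20)&(hsv[...,0]<36)&(hsv[...,1]>50)).astype(np.uint8)
for b in [(225,145,295,210),(105,85,200,150)]:
    x0,y0,x1,y1=b; print(hsv[y0+10,x0+5])
    ys,xs=np.nonzero(m[y0:y1,x0:x1]); print(len(xs),xs.min()+x0,xs.max()+x0,ys.min()+y0,ys.max()+y0)
# bright top-face detail for b1
g=cv2.cvtColor(im['pixels'],cv2.COLOR_BGR2GRAY)
print(g[160:205:2,260]); 
print('peg tips side/scene check',[tri([ray(S,u*k,v*k),ray(D,a*k,b*k)])[0].round(3).tolist() for u,v,a,b in [(612,237,348,177),(586,272,396,189),(557,313,447,203)]])
E
```

```text
b1 [[0.505, 0.112], [0.5438, 0.0806], [0.5369, 0.0719], [0.499, 0.1043], [0.5214, 0.0929]]
b2 [[0.4604, 0.2423], [0.4994, 0.2105], [0.4917, 0.2009], [0.4535, 0.2329], [0.4767, 0.2206]]
[ 12 183 173]
474 233 276 145 201
[ 16 174 249]
1074 112 188 96 137
[ 87  89  88 136 195 162  95  84 100 169 137 135 135 135 127  88  92  92
 114 236 234 181 168]
peg tips side/scene check [[0.544, 0.343, 0.24], [0.636, 0.263, 0.243], [0.726, 0.185, 0.243]]
```

>>> carry_out(motion=[[[0.0036,-0.003,-0.03],-0.035],[[0.0036,-0.003,-0.07],-0.035],[[0.0036,-0.003,-0.11],-0.035],[[0.0036,-0.003,-0.136],-0.035],[[0.0036,-0.003,-0.136],-0.035],[[0.0036,-0.003,-0.136],-0.035]], squeeze=25)

```text
time: 32.55
position: [0.5212, 0.0923, 0.0854]
tool_rot: [2.96, -1.052, 0.0]
ft_force: [-1.3, -0.3, 0.4]
grip_width: 0.85
```

>>> carry_out(motion=[[[0,0,0],0],[[0,0,0],0],[[0,0,0],0],[[0,0,0],0],[[0,0,0],0]], grip=1)

```text
time: 33.05
position: [0.5215, 0.0926, 0.0856]
tool_rot: [-2.959, 1.052, -0.002]
ft_force: [0.3, 0.2, 3.3]
grip_width: 0.569
```

>>> carry_out(motion=[[[0,0,0.03],0],[[0,0,0.08],0],[[0,0,0.13],0],[[0,0,0.16],0],[[0,0,0.16],0],[[0,0,0.16],0]])

```text
time: 33.65
position: [0.5207, 0.0925, 0.2447]
tool_rot: [-2.96, 1.052, 0.0]
ft_force: [-0.5, 0.4, -1.9]
grip_width: 0.572
```

```bash
python3 - <<'E'
from h import *
s=get_state(); print(s['time'],s['position'],s['tool_rot'],s['ft_force'],s['grip_width'])
im=snap('wrist'); snap('scene');snap('side')
cv2.imwrite('pics/w14.png',cv2.resize(im['pixels'],(800,600),interpolation=cv2.INTER_CUBIC))
E
```

```text
33.65 [0.5206735  0.09254211 0.24469894] [-2.95980346e+00  1.05170189e+00  3.19766560e-04] [-0.47817322  0.35547901 -1.91708024] 0.5723143312916014
```

View pics/w14.png

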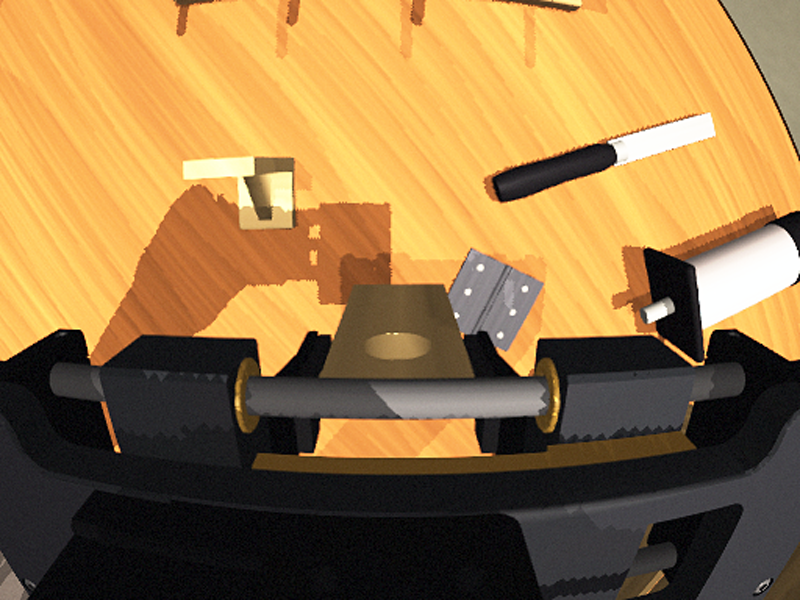

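>>> carry_out(motion=[[[0,0,0.04],-0.056],[[0.015,0.03,0.075],-0.056],[[0.03,0.06,0.075],-0.056],[[0.045,0.09,0.075],-0.056],[[0.059,0.1115,0.075],-0.056],[[0.059,0.1115,0.075],-0.056],[[0.059,0.1115,0.075],-0.056],[[0.059,0.1115,0.075],-0.056]])

```text
time: 34.6
position: [0.5796, 0.2023, 0.3191]
tool_rot: [2.927, -1.137, -0.001]
ft_force: [-0.7, -0.5, -1.3]
grip_width: 0.571
```

```bash
python3 - <<'E'
from h import *
W0=load('wrist'); o=onz(W0,397*.64,346*.64,.2475,True); print('hole front face (TCP at .5207,.0925,.2447)',o)
s=get_state(); print(s['time'],s['position'],s['tool_rot'],s['ft_force'],s['grip_width'])
im=snap('wrist'); np.savez('w_rail.npz',**im)
cv2.imwrite('pics/w15.png',cv2.resize(im['pixels'],(800,600),interpolation=cv2.INTER_CUBIC))
for p in [(0.544,.343,.24),(.636,.263,.24),(.726,.185,.24)]: print((proj(im,p,True)/.64).round(1))
E
```

```text
hole front face (TCP at .5207,.0925,.2447) [0.52346385 0.09714846 0.2475    ]
34.6 [0.57956678 0.20234082 0.31906125] [ 2.92672136e+00 -1.13666272e+00 -1.21485559e-03] [-0.70232019 -0.51130331 -1.30448477] 0.5705815483757037
[178.6 156.5]
[399.7 140.4]
[615.7 145.6]
```

View pics/w15.png

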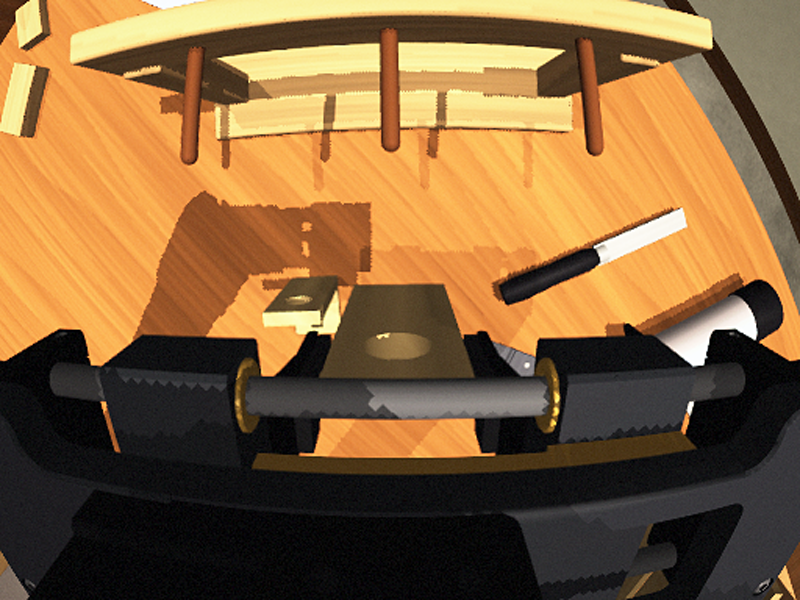

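```bash
python3 - <<'E'
from h import *
im=load('wrist');k=.64
T=[onz(im,u*k,v*k,.2385,True) for u,v in [(189,157),(391,145),(596,149)]]
B=[onz(im,u*k,v*k,.2275,True) for u,v in [(196,48),(389,28),(584,38)]]
for t,b in zip(T,B): print(t[:2].round(4),b[:2].round(4),'len',np.linalg.norm((t-b)[:2]).round(4),'yaw',np.arctan2(*(b-t)[1::-1]).round(3))
d=T[2]-T[0];print(np.linalg.norm(d),np.arctan2(d[1],d[0]),np.linalg.norm(T[1]-T[0]))
h=onz(im,397*k,346*k,.322,True);print('hole',h)
E
```

```text
[0.5478 0.3385] [0.5911 0.3867] len 0.0648 yaw 0.839
[0.6311 0.2643] [0.6749 0.314 ] len 0.0663 yaw 0.849
[0.7155 0.1907] [0.7581 0.2408] len 0.0658 yaw 0.867
0.22352436283753488 -0.7224893429549554 0.11154187215561615
hole [0.58267677 0.2067191  0.322     ]
```

>>> carry_out(motion=[[[0.015,0.018,-0.03],0.018],[[0.03,0.036,-0.06],0.018],[[0.035,0.043,-0.083],0.018],[[0.035,0.043,-0.083],0.018],[[0.035,0.043,-0.083],0.018]])

```text
time: 35.15
position: [0.6148, 0.2456, 0.2376]
tool_rot: [2.938, -1.11, 0.0]
ft_force: [-0.5, -0.3, -0.4]
grip_width: 0.572
```

```bash
python3 - <<'E'
from h import *
s=get_state(); print(s['position'],s['tool_rot'])
im=snap('wrist')
t=proj(im,[.631,.264,.2395],True);print('pred tip',t)
def pegs(im):
    hsv=cv2.cvtColor(im['pixels'],cv2.COLOR_BGR2HSV); p=im['pixels'].astype(int)
    return ((p[...,2]<190)&(p[...,2]>50)&(p[...,2]>2.2*p[...,1])&(hsv[...,1]>120)).astype(np.uint8)
m=pegs(im); n,l,st,c=cv2.connectedComponentsWithStats(m)
for i in range(1,n):
    if st[i,4]>60: print(st[i],c[i].round(1))
E
```

```text
[0.61478569 0.24564517 0.23755312] [ 2.93836714e+00 -1.10984978e+00  2.35410974e-04]
pred tip [255.46521321 189.30375702]
```

```bash
python3 - <<'E'
from h import *
im=load('wrist');p=im['pixels'].astype(int)
for v in (130,150,165,180): print(v,[tuple(p[v,u].tolist()) for u in range(240,272,2)])
print([ (v,tuple(p[v,255].tolist())) for v in range(172,205,3)])
E
```

```text
130 [(82, 173, 249), (82, 174, 250), (84, 173, 253), (22, 51, 103), (28, 55, 111), (40, 72, 143), (37, 80, 163), (47, 94, 177), (47, 97, 182), (51, 97, 177), (47, 87, 160), (36, 67, 131), (80, 170, 255), (88, 183, 251), (80, 171, 249), (81, 172, 248)]
150 [(40, 77, 143), (42, 89, 160), (44, 93, 173), (26, 48, 92), (33, 61, 116), (41, 80, 149), (46, 86, 163), (53, 97, 180), (46, 94, 182), (53, 94, 180), (43, 81, 160), (36, 69, 132), (67, 141, 236), (75, 164, 247), (83, 174, 251), (87, 180, 251)]
165 [(30, 61, 116), (30, 61, 113), (32, 67, 117), (22, 42, 77), (30, 56, 112), (40, 74, 144), (47, 86, 161), (48, 94, 179), (52, 101, 187), (47, 93, 176), (44, 87, 163), (38, 68, 133), (55, 122, 219), (68, 149, 240), (64, 145, 239), (64, 145, 238)]
180 [(28, 61, 112), (28, 60, 112), (30, 63, 112), (20, 38, 66), (22, 40, 74), (27, 50, 92), (51, 93, 174), (29, 47, 99), (48, 92, 174), (39, 73, 140), (17, 36, 75), (25, 36, 64), (53, 123, 215), (59, 131, 226), (64, 141, 237), (69, 152, 244)]
[(172, (44, 91, 183)), (175, (48, 95, 183)), (178, (47, 97, 187)), (181, (21, 48, 94)), (184, (27, 50, 100)), (187, (29, 52, 99)), (190, (24, 47, 91)), (193, (27, 43, 82)), (196, (36, 57, 77)), (199, (40, 68, 85)), (202, (41, 70, 91))]
```

>>> carry_out(motion=[[[0.011,0.012,-0.002],0],[[0.022,0.024,-0.0045],0],[[0.033,0.036,-0.007],0],[[0.0426,0.0484,-0.009],0],[[0.0426,0.0484,-0.009],0],[[0.0426,0.0484,-0.009],0]])

```text
time: 35.8
position: [0.6579, 0.2943, 0.2296]
tool_rot: [-2.939, 1.109, -0.003]
ft_force: [-0.2, -0.4, -1.0]
grip_width: 0.573
```

>>> carry_out(motion=[[[0,0,-0.003],0],[[0,0,-0.005],0],[[0,0,-0.007],0],[[0,0,-0.007],0],[[0,0,-0.007],0]])

```text
time: 36.3
position: [0.6577, 0.2942, 0.2237]
tool_rot: [-2.938, 1.109, -0.002]
ft_force: [-3.7, -2.1, 7.9]
grip_width: 0.573
```

>>> carry_out(motion=[[[0,0,0.002],0],[[0,0,0.002],0],[[0,0,0.002],0],[[0,0,0.002],0],[[0,0,0.002],0],[[0,0,0.03],0],[[0,0,0.07],0],[[0,0,0.12],0],[[-0.01,-0.01,0.13],0],[[-0.03,-0.03,0.13],0],[[-0.06,-0.05,0.13],0],[[-0.09,-0.07,0.12],0.02],[[-0.13,-0.08,0.08],0.036],[[-0.16,-0.08,0.03],0.036],[[-0.181,-0.0736,0.0],0.036],[[-0.181,-0.0736,0],0.036],[[-0.181,-0.0736,0],0.036],[[-0.181,-0.0736,0],0.036]], grip=-0.7)

```text
time: 38.1
position: [0.4784, 0.2221, 0.2227]
tool_rot: [-2.956, 1.055, -0.004]
ft_force: [0.8, -0.3, 0.8]
grip_width: 0.851
```

```bash
python3 - <<'E'
from h import *
s=get_state(); print(s['position'],s['tool_rot'],s['ft_force'],s['grip_width'])
im=snap('wrist');S=snap('scene');D=snap('side')
b=[(.4604,.2423),(.4994,.2105),(.4917,.2009),(.4535,.2329)]
g=im['pixels']
for q in b: print(proj(im,[*q,.12],True).round(1))
# bright top face near: threshold
hsv=cv2.cvtColor(g,cv2.COLOR_BGR2HSV)
x0,y0,x1,y1=200,120,310,225
h=hsv[y0:y1,x0:x1]; m=((h[...,0]>=20)&(h[...,0]<=34)).astype(np.uint8)
for v in range(y0,y1,5): 
    r=np.nonzero(m[v-y0])[0]; 
    if len(r): print(v,r.min()+x0,r.max()+x0,len(r), g[v,254].tolist())
E
```

```text
[0.47837386 0.22205311 0.22270726] [-2.95649323  1.05525796 -0.00424299] [ 0.79636406 -0.34147402  0.79910122] 0.8509665802690999
[225.7 178.3]
[280.2 178.2]
[280. 191.]
[226.6 190.4]
120 223 280 6 [76, 162, 247]
125 227 285 6 [78, 166, 248]
130 230 289 8 [79, 172, 249]
135 291 297 4 [70, 145, 243]
140 293 302 4 [83, 178, 254]
145 299 299 1 [64, 132, 230]
150 303 309 4 [81, 165, 251]
155 307 308 2 [67, 141, 229]
165 232 301 2 [52, 85, 105]
170 230 276 5 [112, 187, 226]
175 242 275 4 [49, 81, 103]
180 226 279 12 [79, 130, 164]
185 226 235 10 [80, 130, 163]
190 226 235 10 [67, 110, 144]
195 234 271 27 [53, 88, 109]
200 235 271 37 [157, 237, 253]
```

>>> carry_out(motion=[[[-0.0015,-0.0012,-0.04],0],[[-0.0015,-0.0012,-0.08],0],[[-0.0015,-0.0012,-0.12],0],[[-0.0015,-0.0012,-0.138],0],[[-0.0015,-0.0012,-0.138],0],[[-0.0015,-0.0012,-0.138],0]])

```text
time: 38.85
position: [0.4765, 0.2207, 0.084]
tool_rot: [-2.958, 1.056, -0.003]
ft_force: [0.2, -0.1, 0.5]
grip_width: 0.851
```

>>> carry_out(motion=[[[0,0,0],0],[[0,0,0],0],[[0,0,0],0],[[0,0,0],0],[[0,0,0],0]], grip=1)

```text
time: 39.35
position: [0.4754, 0.2209, 0.0835]
tool_rot: [-2.958, 1.055, -0.001]
ft_force: [-0.1, 0.0, 2.3]
grip_width: 0.569
```

>>> carry_out(motion=[[[0,0,0.03],0],[[0,0,0.08],-0.02],[[0,0,0.12],-0.038],[[0,0,0.15],-0.038],[[0,0,0.15],-0.038],[[0,0,0.15],-0.038]])

```text
time: 39.95
position: [0.4749, 0.2206, 0.2328]
tool_rot: [-2.938, 1.111, 0.0]
ft_force: [-0.1, -0.0, -0.9]
grip_width: 0.572
```

>>> carry_out(motion=[[[0.015,0.025,0.003],0],[[0.03,0.05,0.003],0],[[0.045,0.077,0.003],0],[[0.0569,0.0976,0.003],0],[[0.0569,0.0976,0.003],0],[[0.0569,0.0976,0.003],0]])

```text
time: 40.55
position: [0.531, 0.3173, 0.2333]
tool_rot: [2.934, -1.109, -0.002]
ft_force: [1.0, 0.2, -1.5]
grip_width: 0.573
```

```bash
python3 - <<'E'
from h import *
s=get_state(); print(s['position'],s['tool_rot'],s['grip_width'])
im=snap('wrist');p=im['pixels'].astype(int)
print('pred tip',proj(im,[.5483,.337,.2395],True),'tcp',proj(im,s['position'],True))
for v in (140,155,165,180): print(v,[p[v,u,2] for u in range(236,276,2)])
print([ (v,p[v,255,2]) for v in range(172,208,3)])
E
```

```text
[0.53098495 0.31732812 0.2333443 ] [ 2.93408444e+00 -1.10931532e+00 -2.07451275e-03] 0.5729470749106698
pred tip [255.33423808 188.56962438] tcp [255.25112275 227.78929423]
140 [np.int64(150), np.int64(159), np.int64(163), np.int64(161), np.int64(161), np.int64(88), np.int64(106), np.int64(141), np.int64(154), np.int64(169), np.int64(176), np.int64(175), np.int64(162), np.int64(139), np.int64(168), np.int64(245), np.int64(242), np.int64(246), np.int64(245), np.int64(227)]
155 [np.int64(144), np.int64(144), np.int64(143), np.int64(144), np.int64(154), np.int64(83), np.int64(100), np.int64(139), np.int64(151), np.int64(166), np.int64(183), np.int64(172), np.int64(162), np.int64(143), np.int64(166), np.int64(252), np.int64(249), np.int64(248), np.int64(250), np.int64(240)]
165 [np.int64(104), np.int64(106), np.int64(104), np.int64(97), np.int64(102), np.int64(60), np.int64(105), np.int64(133), np.int64(155), np.int64(170), np.int64(181), np.int64(177), np.int64(163), np.int64(138), np.int64(155), np.int64(243), np.int64(242), np.int64(238), np.int64(235), np.int64(234)]
180 [np.int64(82), np.int64(87), np.int64(90), np.int64(95), np.int64(89), np.int64(70), np.int64(106), np.int64(137), np.int64(155), np.int64(172), np.int64(187), np.int64(175), np.int64(167), np.int64(122), np.int64(108), np.int64(148), np.int64(144), np.int64(136), np.int64(131), np.int64(135)]
[(172, np.int64(179)), (175, np.int64(177)), (178, np.int64(179)), (181, np.int64(139)), (184, np.int64(97)), (187, np.int64(96)), (190, np.int64(89)), (193, np.int64(82)), (196, np.int64(85)), (199, np.int64(86)), (202, np.int64(91)), (205, np.int64(87))]
```

>>> carry_out(motion=[[[0.011,0.0125,0.0],0],[[0.022,0.025,-0.002],0],[[0.033,0.0375,-0.005],0],[[0.0435,0.0495,-0.008],0],[[0.0435,0.0495,-0.008],0],[[0.0435,0.0495,-0.008],0]])

```text
time: 41.2
position: [0.575, 0.3661, 0.2275]
tool_rot: [2.936, -1.112, -0.001]
ft_force: [0.0, -0.2, -0.7]
grip_width: 0.573
```

>>> carry_out(motion=[[[0,0,-0.003],0],[[0,0,-0.005],0],[[0,0,-0.007],0],[[0,0,-0.007],0],[[0,0,-0.007],0]])

```text
time: 41.7
position: [0.5755, 0.3674, 0.2214]
tool_rot: [-2.938, 1.111, -0.001]
ft_force: [-0.4, -0.5, 1.7]
grip_width: 0.573
```

>>> carry_out(motion=[[[0,0,-0.002],0],[[0,0,-0.002],0]])

```text
time: 41.9
position: [0.5757, 0.3675, 0.221]
tool_rot: [-2.937, 1.111, -0.001]
ft_force: [-2.3, -2.2, 7.5]
grip_width: 0.575
```

>>> carry_out(motion=[[[0,0,0.002],0],[[0,0,0.002],0],[[0,0,0.002],0],[[0,0,0.002],0],[[0,0,0.002],0],[[0,0,0.03],0],[[0,0,0.07],0],[[0,0,0.12],0],[[0,0,0.16],0],[[0,-0.03,0.17],0],[[0,-0.08,0.17],0],[[0,-0.12,0.17],0],[[0,-0.16,0.17],0],[[0,-0.2,0.17],0],[[0,-0.2,0.17],0],[[0,-0.2,0.17],0],[[0,-0.2,0.17],0],[[0,-0.2,0.17],0]], grip=-0.7)

```text
time: 43.7
position: [0.5751, 0.1696, 0.3884]
tool_rot: [2.94, -1.107, -0.001]
ft_force: [0.2, -0.7, -0.8]
grip_width: 0.849
```

```bash
python3 - <<'E'
from h import *
s=get_state(); print(s['time'],s['position'],s['ft_force'],s['grip_width'])
im=snap('wrist');S=snap('scene');D=snap('side')
# orange bench vs yellow wood mask in wrist near the pegs: rail frame origin mid-tip
def mask(i): 
    h=cv2.cvtColor(i['pixels'],cv2.COLOR_BGR2HSV); return h
ex=np.array([.66,.751,0]);ey=np.array([-.751,.66,0]);tip=np.array([.631,.264,.2395])
def at(i,p,f=False):
    u,v=proj(i,p,f).round().astype(int); return i['pixels'][v,u].tolist() if 0<=v<384 and 0<=u<512 else None
for n,lat in (('mid',0),('left',.11),('right',-.11)):
    print(n)
    for d in (0,.01,.02,.03,.035,.04,.045,.05,.055):
        p=tip+ex*d; 
        print('  d',d,[at(im,np.r_[(p+ey*(lat+o))[:2],.26],True) for o in (-.018,0,.018)])
E
```

```text
43.7 [0.57514956 0.16961164 0.38838361] [ 0.17060003 -0.65112128 -0.77254581] 0.8492221862077833
mid
  d 0 [[187, 251, 252], [50, 99, 189], [85, 145, 200]]
  d 0.01 [[152, 233, 251], [43, 90, 176], [60, 101, 139]]
  d 0.02 [[39, 66, 86], [48, 93, 176], [98, 163, 219]]
  d 0.03 [[35, 57, 72], [38, 57, 76], [41, 60, 76]]
  d 0.035 [[169, 245, 251], [188, 251, 252], [181, 247, 251]]
  d 0.04 [[170, 244, 252], [191, 252, 252], [170, 245, 251]]
  d 0.045 [[161, 241, 252], [36, 76, 163], [170, 243, 252]]
  d 0.05 [[39, 59, 80], [46, 87, 167], [38, 61, 84]]
  d 0.055 [[33, 52, 73], [41, 80, 150], [32, 48, 66]]
left
  d 0 [[74, 152, 241], [86, 180, 252], [67, 137, 232]]
  d 0.01 [[84, 156, 223], [78, 165, 247], [86, 178, 251]]
  d 0.02 [[56, 100, 141], [41, 80, 148], [81, 171, 255]]
  d 0.03 [[68, 115, 149], [35, 53, 70], [72, 156, 244]]
  d 0.035 [[146, 237, 248], [156, 245, 252], [185, 255, 255]]
  d 0.04 [[162, 241, 251], [187, 250, 251], [172, 245, 251]]
  d 0.045 [[167, 243, 252], [189, 253, 253], [164, 244, 250]]
  d 0.05 [[41, 65, 88], [37, 59, 81], [93, 158, 215]]
  d 0.055 [[35, 55, 75], [32, 55, 78], [35, 57, 78]]
right
  d 0 [[85, 178, 252], [72, 152, 239], [156, 238, 253]]
  d 0.01 [[82, 181, 251], [72, 157, 243], [148, 231, 252]]
  d 0.02 [[75, 155, 242], [68, 147, 241], [34, 61, 80]]
  d 0.03 [[86, 177, 252], [31, 51, 72], [34, 56, 83]]
  d 0.035 [[28, 45, 67], [33, 55, 73], [29, 48, 71]]
  d 0.04 [[30, 49, 70], [29, 52, 71], [158, 238, 253]]
  d 0.045 [[31, 47, 67], [29, 51, 71], [156, 239, 251]]
  d 0.05 [[92, 157, 215], [34, 55, 75], [30, 49, 70]]
  d 0.055 [[29, 50, 73], [29, 49, 72], [36, 53, 74]]
```

>>> carry_out(motion=[[[-0.02,-0.04,0.02],-0.05],[[-0.04,-0.08,0.03],-0.1],[[-0.06,-0.12,0.03],-0.15],[[-0.08,-0.16,0.03],-0.2],[[-0.1,-0.2,0.03],-0.267],[[-0.115,-0.24,0.03],-0.267],[[-0.13,-0.28,0.03],-0.267],[[-0.15,-0.32,0.03],-0.267],[[-0.17,-0.36,0.03],-0.267],[[-0.19,-0.4,0.03],-0.267],[[-0.21,-0.44,0.03],-0.267],[[-0.225,-0.48,0.03],-0.267],[[-0.235,-0.5,0.03],-0.267],[[-0.235,-0.5,0.03],-0.267],[[-0.235,-0.5,0.03],-0.267]])

```text
time: 45.35
position: [0.3407, -0.3319, 0.419]
tool_rot: [-2.764, 1.492, -0.0]
ft_force: [0.3, 0.5, -0.3]
grip_width: 0.85
```

```bash
python3 - <<'E'
from h import *
s=get_state(); print(s['time'],s['position'],s['ft_force'])
im=snap('wrist');S=snap('scene');D=snap('side')
c=np.array([.489,-.279]);R=np.array([[.549,.835],[-.835,.55]])
# colour grid of the chest floor level z=.04 ; 'G' grey (plane), 'y' wood
rows=[]
for y in np.arange(.15,-.16,-.015):
    r=''
    for x in np.arange(-.09,.1,.01):
        u,v=proj(im,[*(c+R@[x,y]),.035],True).round().astype(int)
        if not(0<=v<384 and 0<=u<512): r+=' ';continue
        p=im['pixels'][v,u].astype(int); r+='G' if p[2]-p[0]<.28*p[2]+6 else ('k' if p[2]>1.9*p[1] else '.')
    rows.append(f'{y:+.3f} '+r)
print('\n'.join(rows))
a=cv2.resize(S['pixels'][170:260,130:250],(640,480),interpolation=cv2.INTER_CUBIC).astype(int); b=cv2.imread('pics/s8.png').astype(int)
d=np.abs(a-b).mean(2); print('catch/lid region diff',d[120:420,130:300].mean(),'bg',d[300:420,350:450].mean())
E
```

```text
45.35 [ 0.34071485 -0.33185169  0.41896216] [ 0.31853474  0.50353927 -0.26525258]
+0.150                    
+0.135                    
+0.120              ......
+0.105 ....GG.............
+0.090 ....GG.............
+0.075 ...GGG.............
+0.060 .GGGGGGGGGGGGG.....
+0.045 .GkkGGGGGGGGGG.....
+0.030 .GGGGGGGGGGGGG.....
+0.015 ...................
+0.000 ...GG..............
-0.015 ..GGG..............
-0.030 ..GGGGGGGGGGGG.....
-0.045 ..GGGGGGGGGk.k.....
-0.060 ..GGGGGGGGGGGG.....
-0.075 ...GG..............
-0.090 ...GG..............
-0.105 ...GGG.............
-0.120 ..GG.GG............
-0.135 ..GGGGG............
-0.150 ..GGGGG............
catch/lid region diff 16.508653594771243 bg 4.224222222222223
```

```bash
python3 - <<'E'
from h import *
S=load('scene');k=640/120
a=cv2.cvtColor(S['pixels'],cv2.COLOR_BGR2GRAY); b=cv2.cvtColor(cv2.resize(cv2.imread('pics/s8.png'),(120,90),interpolation=cv2.INTER_AREA),cv2.COLOR_BGR2GRAY)
for n,(x0,y0,x1,y1) in dict(catch_pin=(24,22,56,58),pivot=(40,60,58,78),hinge=(8,42,22,66),clip=(80,44,96,58)).items():
    t=b[y0:y1,x0:x1]; r=cv2.matchTemplate(a[150:290,100:280],t,cv2.TM_CCOEFF_NORMED); _,m,_,l=cv2.minMaxLoc(r)
    print(n,'score',round(m,3),'shift',l[0]+100-130-x0,l[1]+150-170-y0)
E
```

```text
catch_pin score 0.737 shift -1 0
pivot score 0.86 shift 0 0
hinge score 0.98 shift 0 0
clip score 0.991 shift 0 0
```

```bash
python3 -c "
from bench import ticket; print(ticket.close_job())"
```

```text
the job is handed in; nothing more can be done
None
```

I handed the job in at about 45 s with everything asked for done; no verdict was reported.

- **Lid and rod:** I opened the lid, raised the prop rod past upright and lowered the lid by its handle. The pin was seen seated in the catch, and the lid pushed back when lowered a little further. It stood at about 1.33 rad.
- **Planes:** Both went into the chest only after that. A last wrist image showed them side by side at about y = ±45 mm.
- **Brackets:** Two were present. They hang on the middle and left pegs, and their tops showed 35–45 mm in from the peg tips.
- **Other tools:** The arm kept clear of them, but I did not measure their positions again at the end.

**Last checks:** The hinge, rod pivot and clip matched the earlier scene image exactly. The catch and pin patch matched within 1 pixel, about 2.5 mm, but with a weak score of 0.74. The plain brightness difference around the lid was also high (16.5, against 4.2 in the background). I put both down to the gripper's shadow, but did not confirm that by eye because all 16 picture views were used. Wrist force at the end was about zero.

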